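Close a model flask rim on rim

ROBOT

A 6-joint arm with a two-finger parallel gripper is mounted at the origin on the work surface. World frame = base frame: x ahead of the robot, y to its left, z up, the work surface at z = 0. Lengths are in mm, angles in rad, forces in N, time in s.
With the tool pointing down it reaches from about 350 to 775 mm from the base axis. Payload 7.3 kg.
Tool frame: the origin (TCP) lies midway between the tips of the shut fingers; the grasp point (between the pads) lies bot.tcp_to_grasp behind it (bot.tcp_to_grasp is the distance from the TCP to the grasp point, in mm); z points along the fingers, y is the direction in which the jaws open and shut (so a half turn about z gives the same grasp; the last joint's range is limited). The gripper opens to 92 mm and grips with 3 to 60 N. Pads are 19 mm wide; open, the fingers measure 130 mm over their backs; the gripper's body (75 mm by 190 mm) begins 47 mm behind the grasp point.
Start: joints at [1.185, 0.342, 1.524, -0, 1.275, -0.146], TCP at [124.676, 510.001, 226.741] pointing down, gripper open.
Joint ranges: [-2.53, 2.53], [-0.77, 2.02], [0.04, 2.7], [-1, 4.14], [0.28, 2.66], [-3.11, 3.11]. Speed limits (rad/s): [2.57, 2.57, 3.14, 3.14, 3.14, 3.14].

INTERFACE

Orientations are given as [roll, pitch, yaw] about the fixed x, y, z axes, in that order (R = Rz(yaw) Ry(pitch) Rx(roll)).
In Python, from plant import bot gives the robot as it stands.
- The arm moves only by the shell command python3 -m inch 'ROWS'. ROWS is JSON, one flat list of numbers, 7 for each row, row after row: the shift along the world's x, y, z in cm, then the turn, a rotation vector about the world's x, y, z in degrees, then the gripper command: -1 is shut, 1 is fully open, values between are in proportion. In form: [tx, ty, tz, ax, ay, az, fingers, tx, ty, tz, ax, ay, az, fingers, ...]. A call has exactly 5 rows; each row is the pose to reach, as a shift and turn from the pose measured when the call began; what a row does not reach only later rows make up. A row lasts 1/10 s, in which the tool goes at most 50 mm and 8.59 degrees, less where a joint would pass 70% of its speed; a pose out of reach is approached as far as the arm can. A call with a gripper value outside its range is refused whole. The fingers move at their own pace and stop on an object; the grip force is fixed at half the most. Time passes only in rows, so rows that repeat a pose let the fingers close, or fill a call up. It gives the time, the measured TCP pose, the force and the opening at its end, in the units of the state.
- bot.get_obs(): the state, without advancing time (a new reading comes with each control period).
- bot.capture(name): name is "scene" or "top"; returns the picture (420x560x3 uint8, red, green, blue); there is no depth.
- bot.calibration(name): a dict with "fx", "fy", "cx", "cy" (pixels), "cam_to_world" (4x4, takes a point from camera to world coordinates). Camera axes: x right, y down, z forward; pixel columns grow to the right and rows downward; lengths in mm; the calibration is good to about 2 mm. A picture is of the moment at which its call begins. calibration takes no time and is no camera call.
- bot.close_job(): hands the job in, once; it reports no verdict.
The state is a dict: "time": time; "joint_positions": joint angles; "dq": joint speeds; "tau": joint torques, N m; "tool_pos": TCP position; "tcp_rot": TCP orientation; "contact_force": force on the tool from outside, world axes, zero at the start; "moment": the same for the moment, N m; "grip_width": finger opening in mm.
Only numpy, scipy, OpenCV 4.12 (cv2) and the standard library are available. Lean on these libraries where they do the work, as an engineer would, in place of code of your own. Each camera call takes 0.05 s, during which the arm holds its last target.

TASK

Pull the cabinet's drawer out to its stop and leave it out. Take out the empty flask half, lay it down on its flat heel on the dark rubber mat and let go of it, then take it again to turn it mouth-down and set it down gently, without letting it fall, on the other flask half (the one holding the plaster model), rim on rim and heel over heel, so that the flask is closed and stands by itself. Leave the lower half standing where it is and do not disturb the round cup or the other things on the bench.

Things in the scene. Friction and masses are not known exactly. Their poses are not given: they have to be found in the camera images.
- cabinet_drawer0 (a joint): Drawer of a low grey cabinet, front roughly towards the robot. Value = m pulled out: 0 shut, 0.150 at its stop. Slides along the cabinet's -x, needs about 2 N, stays where left. Inside 168 mm wide; side walls end 88 mm, front panel 99 mm, floor 22 mm above the bench.
- cabinet_drawer0_handle (a point): Middle of the drawer's bar handle: level round steel bar, about 10 mm thick, 105 mm long, parallel to the front panel, its axis 35 mm in front of it; 72 mm above the bench, 38 mm below the cabinet's top. Can be hooked from above with a finger in the gap behind it. Axes as the cabinet's. Moves with the drawer.
- cabinet: The fixed cabinet, 220 deep (x) x 210 wide (y) x 110 mm high. Origin: centre of its underside. x points from front to back (away from the robot), y left, z up. Front face at x = -110 mm.
- upper: Empty flask half: bare aluminium D-shaped vessel, 64 (x) x 62 (y) x 48 mm high (z), walls 6, 0.2 kg. Origin: centre of its bottom's outside; z points out through the mouth. Heel: flat end at x = -32. Sides y = +-31 are flat from x = -32 to +14 mm, then the outline rounds off to x = +32. Starts in the drawer lying on its heel (x up), mouth to the drawer front.
- upper_rim (a point): Centre of the mouth of the empty half, in the plane of its rim (48 mm from its bottom).
- upper_heel (a point): Middle of the heel's edge at the rim of the empty half (x = -32, z = 48 mm in its frame).
- lower: Lower flask half: same shape, size and axes as the empty one, 0.35 kg; holds a plaster block with a tooth arch that stays below the rim (top 33 mm up). Stands loose on the bench mouth-up, rim 48 mm above the bench, heel turned roughly away from the robot. Origin: centre of its underside, on the bench.
- lower_rim (a point): Centre of the mouth of the lower half, in the plane of its rim.
- lower_heel (a point): Middle of the heel's edge at the rim of the lower half.
- mat: Dark rubber mat on the bench, 200 (x) x 220 (y) x 3 mm thick, fixed, otherwise empty. Origin: centre of its underside, so its top is at z = 3 mm.
- cup: Bystander: round aluminium mixing cup, 66 mm across the mouth, 58 mm high, standing mouth-up. Origin: centre of its underside. It may stand nearer or farther than the lower half.
- former_a: Bystander: blue D-shaped model former with plaster, 64 x 62 x 36 mm. Origin: centre of its underside.
- former_b: Bystander: a second blue D-shaped model former with plaster, 64 x 62 x 36 mm. Origin: centre of its underside.
- plaster_model: Bystander: plaster dental model, 65 x 60 x 35 mm. Origin: centre of its underside.
- jar: Bystander: small closed jar, 60 mm across, 85 mm high. Origin: centre of its underside.
- wax_spatula: Bystander: wax spatula with a wooden handle, 170 mm long, lying flat on the bench in front of the drawer. Origin: about the middle of its underside.
Things that resemble listed ones, but are neither listed nor needed, are in the scene too. What is shaped like the lower but green is not meant.

How it is judged:
By the outcome, as a careful person would: the job done as asked, in the order asked, and still so for the second after the job is handed in, with the robot touching nothing.
It also fails if it takes over 72 s, if anything falls off the work surface, if the arm or the gripper's body presses on something with over 40 N, if the wrist force passes 120 N, or if a joint passes its speed limit or range.

## Working session

There is one attempt and no reset: what is moved stays moved. The work goes in short steps, Python scripts to look and compute and a shell command to move; the robot and the scene stay as the last step left them, time stands still between calls to the robot, and variables do not carry over. Pictures are saved under pics/ and viewed, and the job is handed in when it is done.

```bash
ls; mkdir -p pics
python3 - <<'E'
from plant import bot
import cv2
print(bot.get_obs()); print(bot.tcp_to_grasp)
for n in("scene","top"):
    c=bot.calibration(n);print(n,c)
    cv2.imwrite(f"pics/{n}0.png",bot.capture(n)[:,:,::-1])
E
```

```text
pics
{'time': 0.0, 'joint_positions': array([ 1.18497579e+00,  3.42744625e-01,  1.52504861e+00,  2.19196172e-05,
        1.27540518e+00, -1.45983931e-01]), 'dq': array([-0.00123839,  0.00057509, -0.00127539,  0.00150044,  0.00104398,
       -0.00173707]), 'tau': array([-2.87878920e-04, -4.31246603e+01, -2.44207960e+01,  7.16341124e-02,
        5.62865508e-02, -1.06786770e-04]), 'tool_pos': array([124.51314378, 509.58522933, 226.02257895]), 'tcp_rot': array([-3.14000702e+00, -2.54321118e-04,  2.90174945e+00]), 'contact_force': array([-0.07293815,  0.03111556,  0.54698549]), 'moment': array([-0.0243396 , -0.02772427, -0.01490732]), 'grip_width': 91.88755483070109}
18.8
scene {'fx': 402.14126903054273, 'fy': 402.14126903054273, 'cx': 275.94276774554635, 'cy': 203.19480803099768, 'cam_to_world': array([[-1.45114502e-01,  5.78128868e-01, -8.02937603e-01,
         1.45542602e+03],
       [ 9.89192046e-01,  1.01995341e-01, -1.05337775e-01,
         1.12315573e+02],
       [ 2.09970864e-02, -8.09545529e-01, -5.86681480e-01,
         7.13661630e+02],
       [ 0.00000000e+00,  0.00000000e+00,  0.00000000e+00,
         1.00000000e+00]])}
top {'fx': 462.4638789933959, 'fy': 462.4638789933959, 'cx': 272.0890660993219, 'cy': 211.62838632810158, 'cam_to_world': array([[ 1.90659914e-02, -9.89800057e-01,  1.41181925e-01,
         3.92317949e+02],
       [-9.99781675e-01, -2.00816994e-02, -5.77296590e-03,
         2.14116935e+01],
       [ 8.54925495e-03, -1.41041034e-01, -9.89966836e-01,
         1.26103313e+03],
       [ 0.00000000e+00,  0.00000000e+00,  0.00000000e+00,
         1.00000000e+00]])}
```

View pics/scene0.png

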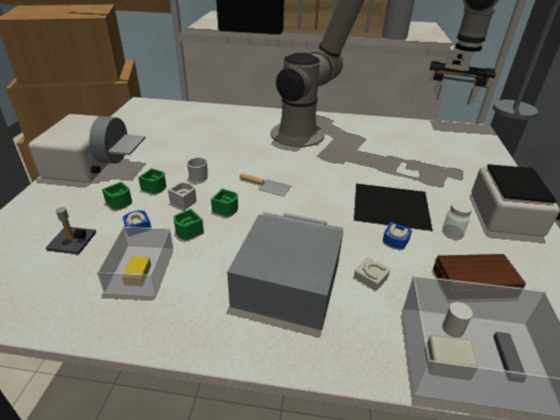

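View pics/top0.png

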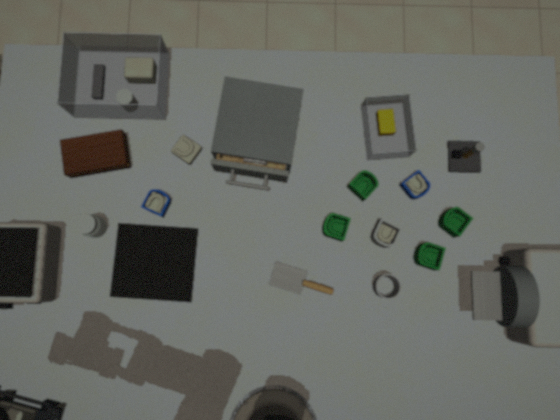

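The top view shows the cabinet at about (257,130) with its handle at (248,183), and the mat at (155,262). For the lower half, the D-shapes are: grey with plaster at (385,232), green at (363,185), (336,226), (430,256) and (456,221), and blue formers at (415,184) and (156,202). Only the grey one fits. The round cup is at (385,284). I'll enlarge these.

```bash
cat > h.py <<'E'
import numpy as np, cv2
from plant import bot
def pix2w(n,u,v,z):
    c=bot.calibration(n);T=c["cam_to_world"]
    d=T[:3,:3]@np.array([(u-c["cx"])/c["fx"],(v-c["cy"])/c["fy"],1]);o=T[:3,3]
    return o+d*(z-o[2])/d[2]
def w2pix(n,P):
    c=bot.calibration(n);T=c["cam_to_world"]
    p=(np.atleast_2d(P)-T[:3,3])@T[:3,:3]
    return np.c_[p[:,0]/p[:,2]*c["fx"]+c["cx"],p[:,1]/p[:,2]*c["fy"]+c["cy"]]
def crop(img,u0,v0,w,h,s,name):
    i=cv2.resize(img[v0:v0+h,u0:u0+w],None,fx=s,fy=s,interpolation=cv2.INTER_CUBIC)
    for k in range(0,w,10):
        cv2.putText(i,str(u0+k) if k%20==0 else '',(k*s,9),0,.33,(255,0,0),1);cv2.line(i,(k*s,10),(k*s,14),(255,0,0),1)
    for k in range(0,h,10):
        cv2.putText(i,str(v0+k) if k%20==0 else '',(0,k*s+4),0,.33,(255,0,0),1);cv2.line(i,(20,k*s),(24,k*s),(255,0,0),1)
    cv2.imwrite("pics/"+name,np.ascontiguousarray(i[:,:,::-1]))
E
python3 - <<'E'
from h import *
i=cv2.imread("pics/top0.png")[:,:,::-1].copy()
crop(i,345,205,80,60,10,"c1.png"); crop(i,200,70,115,125,6 if 0 else 4,"c2.png");
E
```

```text
(no output)
```

View pics/c1.png

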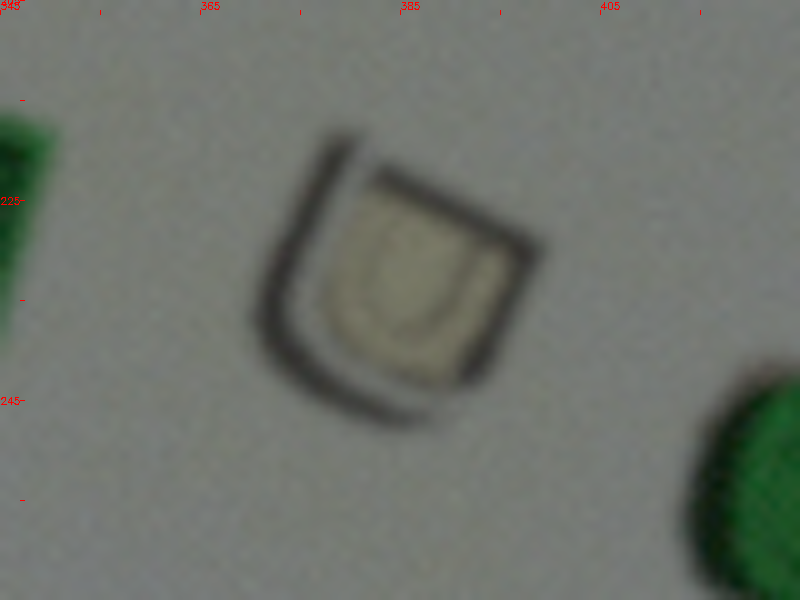

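View pics/c2.png

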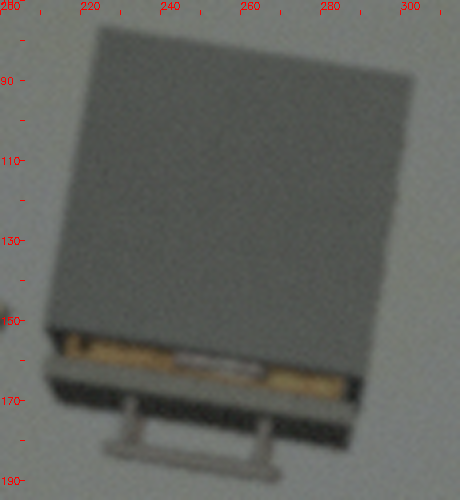

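The grey D at (385,232) holds plaster and has no green, so it is the lower half, with its heel up-right in the picture (away from the robot). The drawer is slightly open, and the handle bar runs from (227,182) to (270,189). Measuring those now.

Run:
```python
from h import *
i=cv2.imread("pics/scene0.png")[:,:,::-1].copy()
crop(i,160,170,50,45,14,"c3.png"); crop(i,225,205,130,60,6,"c4.png")
for p in [(224,77),(303,89),(290,164),(212,152)]: print(p,pix2w("top",*p,110).round(1))
P=[pix2w("top",*p,72) for p in [(227,182),(270,189)]]; print(P,np.linalg.norm(P[0]-P[1]))
for p in [(222,162),(254,166)]:print(pix2w("top",*p,99))
for p in [(117,224),(198,228),(191,301),(110,298)]: print(p,pix2w("top",*p,3).round(1))
for p in [(385,284)]: print('cup',pix2w("top",*p,58).round(1))
for p in [(385,232)]: print('lower',pix2w("top",*p,48).round(1))
for p in [(272,277),(330,291),(302,285)]: print('spat',pix2w("top",*p,10).round(1))
```

```text
(224, 77) [910.2 147.5 110. ]
(303, 89) [881.9 -59.9 110. ]
(290, 164) [680.2 -28.7 110. ]
(212, 152) [707.4 171.3 110. ]
[array([637.85522825, 134.03336914,  72.        ]), array([621.54450693,  21.08017727,  72.        ])] 114.12477025067011
[684.48873524 146.06069595  99.        ]
[675.68192737  63.4406589   99.        ]
(117, 224) [529.  436.7   3. ]
(198, 228) [522.5 215.5   3. ]
(191, 301) [326.3 226.    3. ]
(110, 298) [330.2 442.1   3. ]
cup [ 381.5 -280.    58. ]
lower [ 517.1 -284.6   48. ]
spat [393.9  11.   10. ]
spat [ 359.8 -144.6   10. ]
spat [374.2 -69.6  10. ]
```

View pics/c3.png

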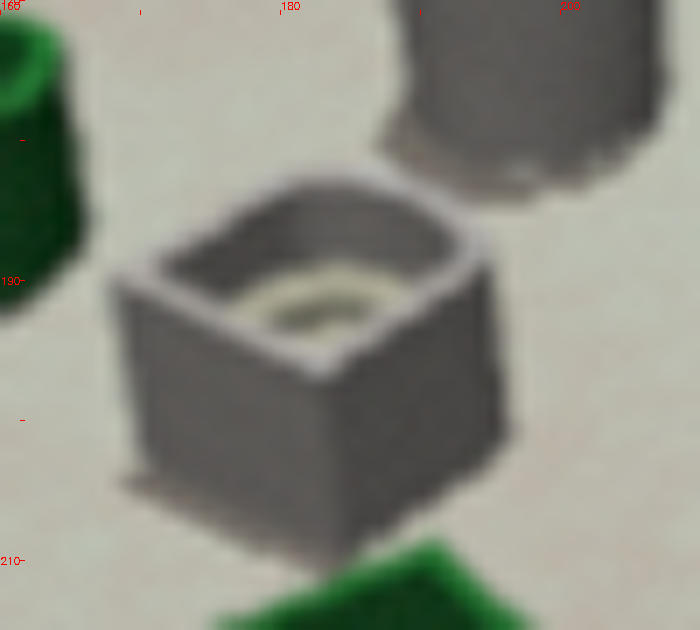

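View pics/c4.png

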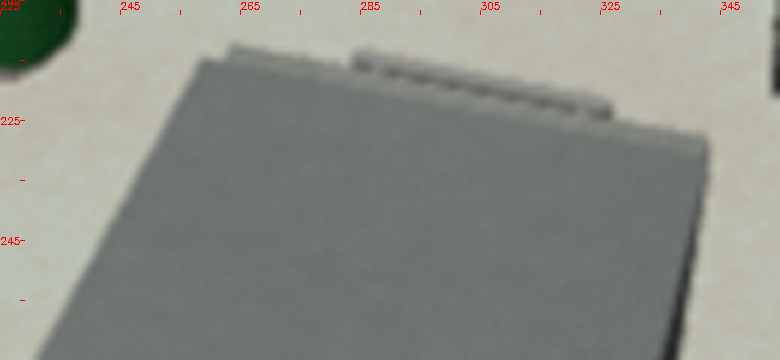

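Run:
```python
from h import *
a=np.radians(-7.8);ex=np.array([np.cos(a),np.sin(a),0]);ey=np.array([-np.sin(a),np.cos(a),0])
H=np.array([629.7,77.5,72])
print(w2pix("scene",[H+52.5*ey,H-52.5*ey,H]).round(1))
print(w2pix("top",[H+52.5*ey,H-52.5*ey,H]).round(1))
# cabinet with front face at handle+35..: 
for p in [(259,215),(342.5,228)]: print(pix2w("scene",*p,110).round(1))
for p in [(283.5,215),(326,223)]: print(pix2w("scene",*p,75).round(1))
G=H+ex*20; print(G)
```

```text
[[323.6 221.9]
 [284.1 214.3]
 [303.7 218. ]]
[[228.7 182.4]
 [268.3 188.6]
 [248.5 185.5]]
[685.4 -29.9 110. ]
[701. 174. 110.]
[629.7  24.6  75. ]
[644.2 135.7  75. ]
[649.51495681  74.78568855  72.        ]
```

```bash
python3 -m inch '[3.6,-3,0,0,0,1.5,-1, 7.2,-6,0,0,0,3,-1, 10.8,-9,0,0,0,4.5,-1, 14.4,-12,0,0,0,5.9,-1, 18,-15,0,0,0,5.9,-1]'
python3 -c "
from plant import bot
o=bot.get_obs();print(o['joint_positions'],o['tool_pos'],o['tcp_rot'])"
```

```text
time: 0.6
tool_pos: [305.5, 358.2, 225.9]
tcp_rot: [-3.14, -0.0, 3.006]
contact_force: [0.2, 0.3, 0.7]
grip_width: 56.3
[ 7.02137624e-01  2.44401984e-01  1.66524293e+00 -8.10181564e-04
  1.23344911e+00 -7.32664057e-01] [305.49567605 358.1855759  225.94082505] [-3.13996539e+00 -4.36223400e-04  3.00586638e+00]
```

```bash
python3 -m inch '[3.6,-3,0,0,0,0,-1, 7.2,-6,0,0,0,0,-1, 10.8,-9,0,0,0,0,-1, 14.4,-12,0,0,0,0,-1, 18,-15,0,0,0,0,-1]'
python3 -m inch '[3.5,-2.8,0,0,0,0,-1, 7,-5.6,0,0,0,0,-1, 10.5,-8.4,0,0,0,0,-1, 14,-11.2,0,0,0,0,-1, 16.5,-13.2,-2,0,0,0,-1]'
python3 - <<'E'
from h import *
o=bot.get_obs();print(o['joint_positions'],o['tool_pos'],o['tcp_rot'])
i=bot.capture("top"); crop(i,190,60,130,140,4,"c5.png")
E
```

```text
time: 1.1
tool_pos: [486.6, 206.6, 225.6]
tcp_rot: [-3.14, -0.001, 3.006]
contact_force: [0.8, 0.6, 0.7]
grip_width: 16.6
time: 1.6
tool_pos: [654.6, 72.3, 207.4]
tcp_rot: [-3.14, 0.004, 3.004]
contact_force: [0.7, 0.8, 0.2]
grip_width: 0.4
[-0.00533739  0.60482798  1.14617937 -0.00200341  1.38663455 -1.43835347] [654.60580546  72.28068668 207.43676899] [-3.14016061  0.00417607  3.00417837]
```

View pics/c5.png

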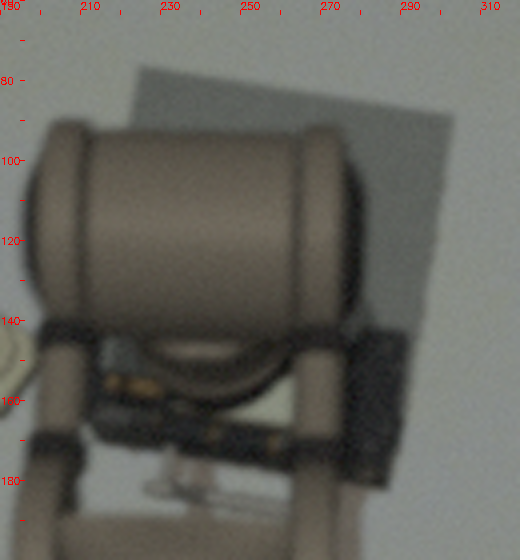

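The arm hides the handle, so I'll go on the measured position, descending slowly and watching the force.

```bash
python3 -m inch '[-0.4,0.4,-3,0,0,0,-1, -0.4,0.4,-6,0,0,0,-1, -0.4,0.4,-8,0,0,0,-1, -0.4,0.4,-10,0,0,0,-1, -0.4,0.4,-11.5,0,0,0,-1]'
python3 -m inch '[0,0,-0.8,0,0,0,-1, 0,0,-1.6,0,0,0,-1, 0,0,-2.4,0,0,0,-1, 0,0,-3.2,0,0,0,-1, 0,0,-3.4,0,0,0,-1]'
python3 - <<'E'
from h import *
i=bot.capture("scene"); crop(i,225,150,140,110,5,"c6.png")
E
```

```text
time: 2.15
tool_pos: [649.8, 73.2, 83.8]
tcp_rot: [-3.137, -0.006, 3.002]
contact_force: [-0.6, 0.2, 0.9]
grip_width: 0.4
time: 2.65
tool_pos: [649.5, 73.2, 49.0]
tcp_rot: [-3.137, -0.007, 3.002]
contact_force: [-1.3, -0.8, -0.3]
grip_width: 0.2
```

View pics/c6.png

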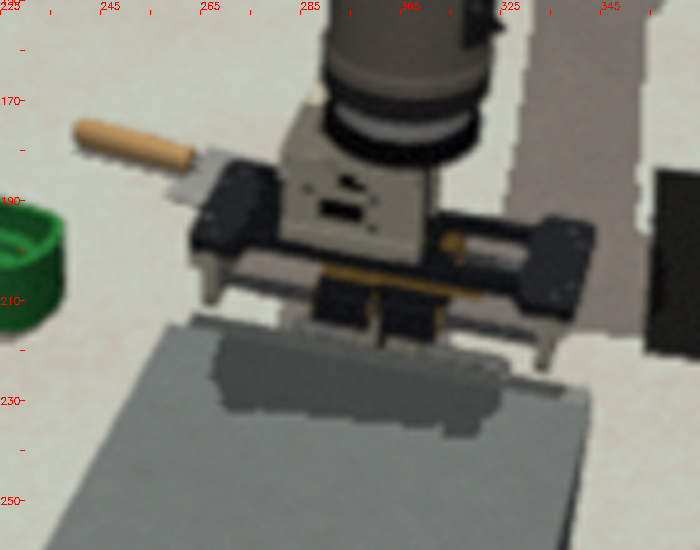

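Fingers are in the gap behind the bar, with no contact force. Pulling along the cabinet's -x.

```bash
python3 -m inch '[-0.3,0,0.5,0,0,0,-1, -2,0.3,0.5,0,0,0,-1, -4,0.55,0.5,0,0,0,-1, -6,0.8,0.5,0,0,0,-1, -8,1.1,0.5,0,0,0,-1]'
python3 -m inch '[-1.5,0.2,0,0,0,0,-1, -3,0.4,0,0,0,0,-1, -4,0.55,0,0,0,0,-1, -4.6,0.63,0,0,0,0,-1, -5,0.7,0,0,0,0,-1]'
python3 - <<'E'
from h import *
i=bot.capture("scene"); crop(i,200,130,180,130,4,"c7.png")
E
```

```text
time: 3.2
tool_pos: [569.9, 84.3, 55.5]
tcp_rot: [-3.138, -0.003, 3.001]
contact_force: [3.1, 0.5, 0.1]
grip_width: 0.6
time: 3.7
tool_pos: [520.1, 91.3, 56.0]
tcp_rot: [-3.138, -0.002, 3.001]
contact_force: [1.1, -0.0, 0.9]
grip_width: 0.5
```

View pics/c7.png

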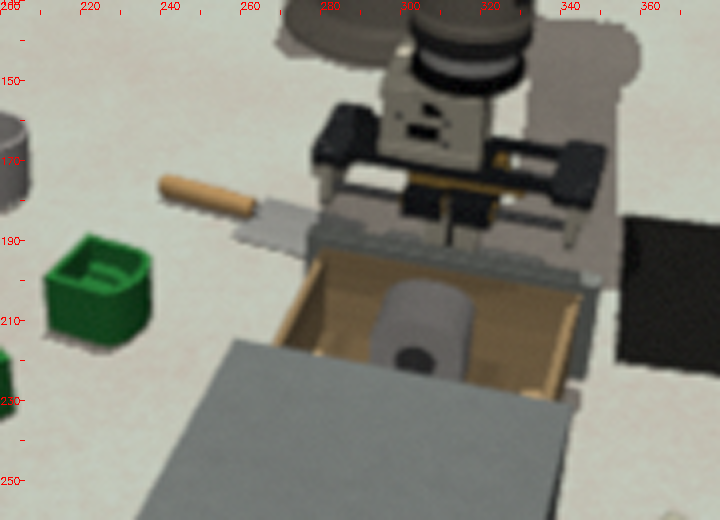

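The drawer is coming out with the flask half inside. Continuing slowly to the stop.

```bash
python3 -m inch '[-0.5,0.07,0,0,0,0,-1, -1,0.14,0,0,0,0,-1, -1.4,0.2,0,0,0,0,-1, -1.8,0.25,0,0,0,0,-1, -2,0.28,0,0,0,0,-1]'
```

```text
time: 4.25
tool_pos: [514.1, 92.4, 57.2]
tcp_rot: [-3.141, 0.029, 3.001]
contact_force: [48.4, -8.2, -38.0]
grip_width: 0.5
```

Force jumped to 48 N, so that's the stop. Backing off within the gap and lifting.

```bash
python3 -m inch '[0.7,-0.1,0,0,0,0,-1, 0.9,-0.12,0,0,0,0,-1, 0.9,-0.12,2,0,0,0,-1, 0.9,-0.12,5,0,0,0,-1, 0.9,-0.12,9,0,0,0,-1]'
python3 -m inch '[-4,2,3,0,0,0,0, -8,6,3,0,0,0,1, -11,11,3,0,0,0,1, -11,15,3,0,0,0,1, -11,20,3,0,0,0,1]'
python3 - <<'E'
from h import *
i=bot.capture("top"); crop(i,195,70,120,150,4,"c8.png")
E
```

```text
time: 4.75
tool_pos: [520.6, 91.3, 146.4]
tcp_rot: [-3.14, 0.022, 3.001]
contact_force: [0.3, -0.3, 0.7]
grip_width: 0.7
time: 5.25
tool_pos: [407.9, 285.7, 176.7]
tcp_rot: [-3.139, 0.02, 3.001]
contact_force: [1.6, -0.4, 1.0]
grip_width: 36.0
```

View pics/c8.png

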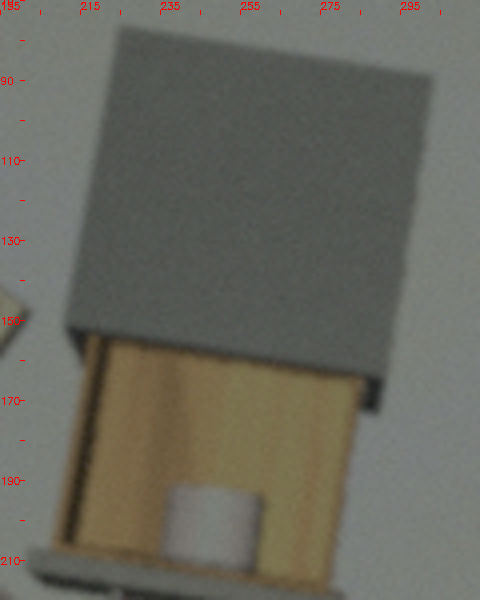

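Run:
```python
from h import *
i=bot.capture("top"); crop(i,220,180,70,60,10,"c9.png")
i=bot.capture("scene"); crop(i,250,160,110,80,7,"c10.png")
```

```text
(no output)
```

View pics/c9.png

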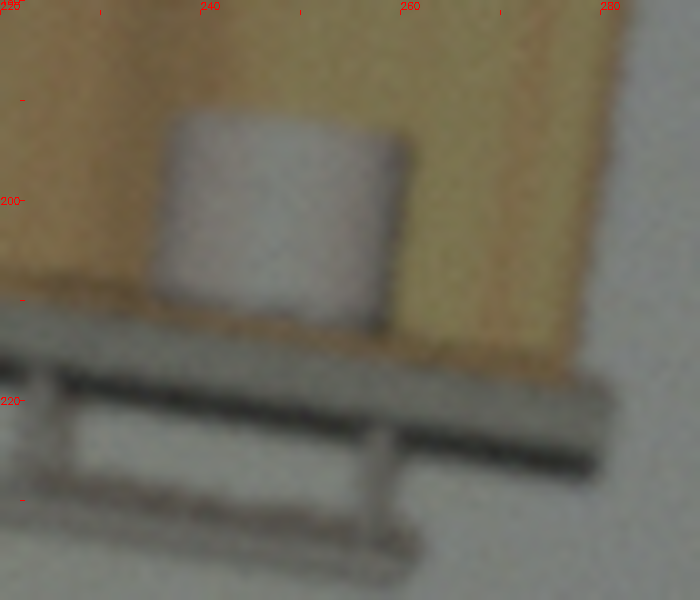

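View pics/c10.png

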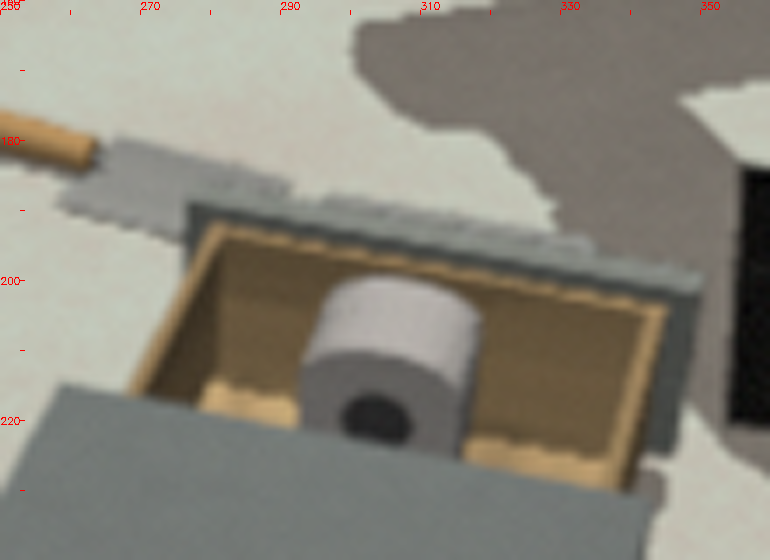

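```bash
cat >> h.py <<'E'
def outline(n=12):
    # flask outline in its xy
    import numpy as np
    # flat sides to x=14 then ellipse-like to 32
    t=np.linspace(np.pi/2,-np.pi/2,n)
    return np.r_[[[-32,-31],[-32,31]],np.c_[14+18*np.cos(t),31*np.sin(t)]]
E
python3 - <<'E'
from h import *
P=[pix2w("top",*p,68) for p in [(237,191.5),(260.5,193.8),(258.5,212.5),(235.2,209.8)]]
P=np.array(P);print(P.round(1));print(P.mean(0))
for a,b in [(0,1),(3,2),(0,3),(1,2)]:
    d=P[a]-P[b];print(a,b,np.linalg.norm(d),np.degrees(np.arctan2(d[1],d[0])))
# drawer
a=[pix2w("top",*p,99) for p in [(281,219),(220,211)]];print(a)
# scene: back top round z 86
for p,z in [((292,214),46),((317.5,219),46),((305,200),86)]:
    pass
# overlay hypothesised box
def overlay(cx,cy,m_deg):
    m=np.radians(m_deg);M=np.array([np.cos(m),np.sin(m),0]);X=np.array([0,0,1.]);Y=np.cross(M,X)
    O=outline(); 
    pts=lambda zf:[np.array([cx,cy,22+32])+M*(zf-24)+X*x+Y*y for x,y in O]
    return pts(0),pts(48)
i=bot.capture("scene");j=bot.capture("top")
c=P.mean(0)
b,f=overlay(c[0],c[1],172.2)
for im,n,args in((i,"scene",(250,160,110,80,7)),(j,"top",(220,180,70,60,10))):
    im=im.copy();s=args[4]
    crop(im,*args,"o.png");k=cv2.imread("pics/o.png")
    for q,col in((b,(0,0,255)),(f,(0,255,0))):
        uv=((w2pix(n,np.array(q))-[args[0],args[1]]+.5)*s).astype(np.int32)
        cv2.polylines(k,[uv],True,col,1)
    cv2.imwrite(f"pics/o_{n}.png",k)
E
```

```text
[[613.9 107.4  68. ]
 [609.   45.7  68. ]
 [559.4  49.8  68. ]
 [565.3 110.6  68. ]]
[586.91107618  78.38892032  68.        ]
0 1 61.88416363326983 85.50483900301656
3 2 61.131283184893384 84.4878879513548
0 3 48.64918831818126 -3.823196941513463
1 2 49.73118410591898 -4.716326828512398
[array([539.64036565,  -8.29039178,  99.        ]), array([556.96839814, 146.75154267,  99.        ])]
```

View pics/o_scene.png

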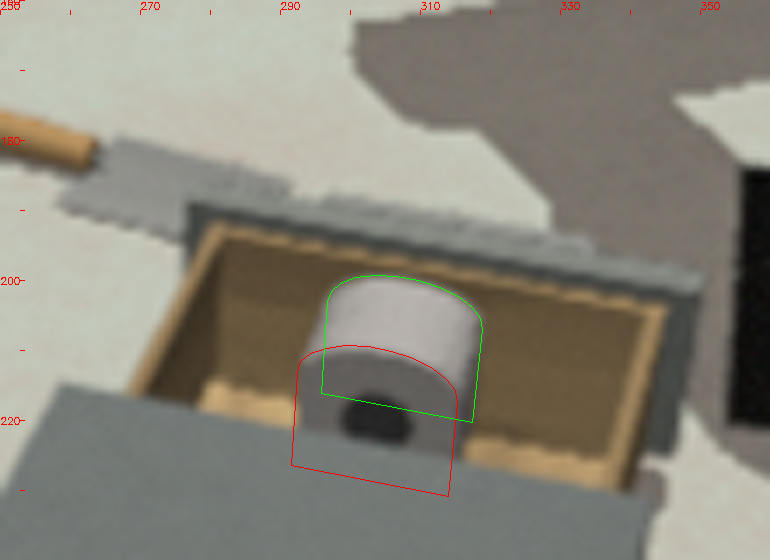

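View pics/o_top.png

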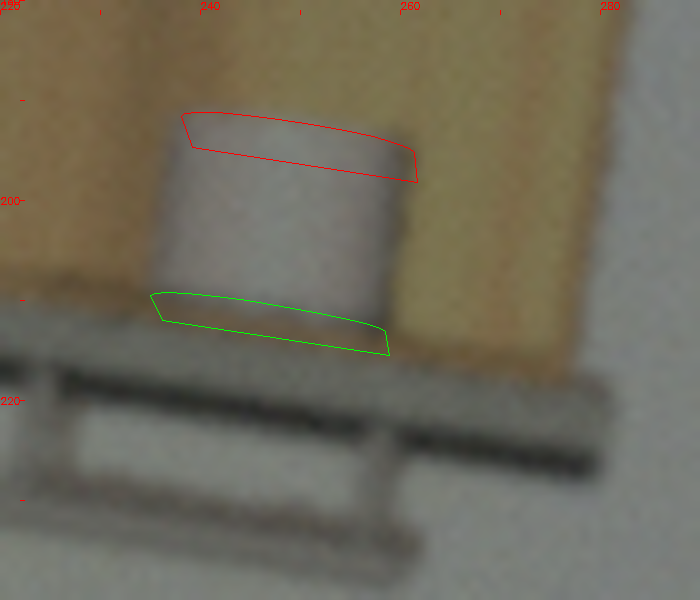

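Run:
```python
from h import *
t=np.array([520,91,0.]);jy=np.array([np.cos(np.radians(82)),np.sin(np.radians(82)),0])
for s in (-95,-85,85,95):
  for z in (56,80,100,110,122): print(s,z,w2pix("scene",t+jy*s+[0,0,z]).round(0))
```

```text
-95 56 [[279. 194.]]
-95 80 [[280. 187.]]
-95 100 [[280. 181.]]
-95 110 [[280. 178.]]
-95 122 [[280. 174.]]
-85 56 [[283. 194.]]
-85 80 [[283. 187.]]
-85 100 [[283. 181.]]
-85 110 [[283. 178.]]
-85 122 [[283. 175.]]
85 56 [[341. 205.]]
85 80 [[342. 198.]]
85 100 [[343. 192.]]
85 110 [[344. 189.]]
85 122 [[344. 185.]]
95 56 [[345. 206.]]
95 80 [[346. 199.]]
95 100 [[347. 193.]]
95 110 [[347. 189.]]
95 122 [[348. 186.]]
```

Run:
```python
from h import *
i=bot.capture("scene"); crop(i,320,60,150,120,5,"c11.png")
o=bot.get_obs();print(o['tool_pos'],o['grip_width'])
```

```text
[410.01282633 283.62487475 175.96047177] 59.74316330052595
```

View pics/c11.png

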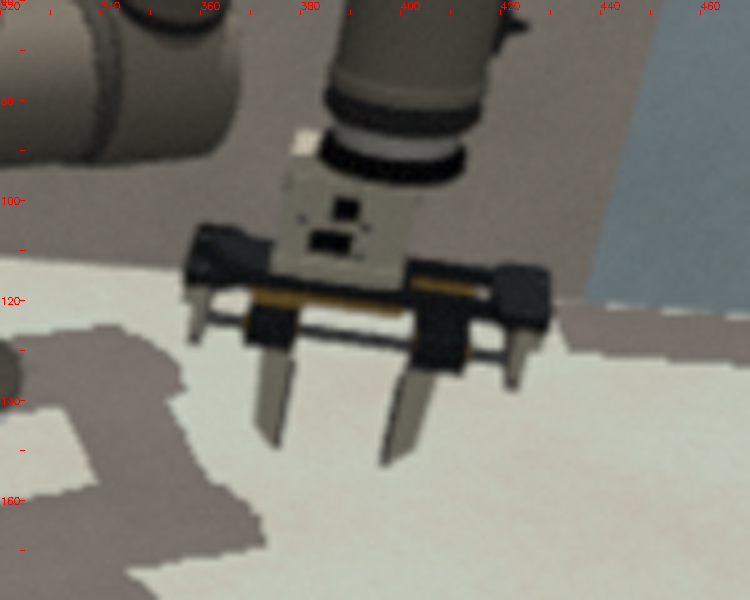

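```bash
python3 -m inch '[3,-3.5,0,0,0.5,1,1, 6,-7,0,0,1.15,2,1, 9,-10.5,0,0.1,1.15,3,1, 12,-14,0,0.1,1.15,3.5,1, 15,-17.5,0,0.1,1.15,3.5,1]'
python3 -m inch '[2.7,-3,-1,0,0,0,1, 2.7,-3,-3,0,0,0,1, 2.7,-3,-4,0,0,0,1, 2.7,-3,-4,0,0,0,1, 2.7,-3,-4,0,0,0,1]'
python3 - <<'E'
from h import *
o=bot.get_obs();print(o['tool_pos'],np.degrees(o['tcp_rot']),o['joint_positions'])
i=bot.capture("scene"); crop(i,235,120,120,110,5,"c12.png")
E
```

```text
time: 6.05
tool_pos: [560.5, 105.0, 176.0]
tcp_rot: [-3.138, -0.001, 3.059]
contact_force: [1.4, 1.9, 0.4]
grip_width: 91.2
time: 6.55
tool_pos: [587.1, 75.2, 136.5]
tcp_rot: [-3.138, -0.001, 3.059]
contact_force: [0.7, 0.9, 0.8]
grip_width: 91.8
[587.09569607  75.16510375 136.45506519] [-1.79780101e+02 -4.65568081e-02  1.75291587e+02] [-6.71548585e-05  5.44682667e-01  1.45858440e+00 -4.13735371e-03
  1.13945345e+00 -1.48695582e+00]
```

View pics/c12.png

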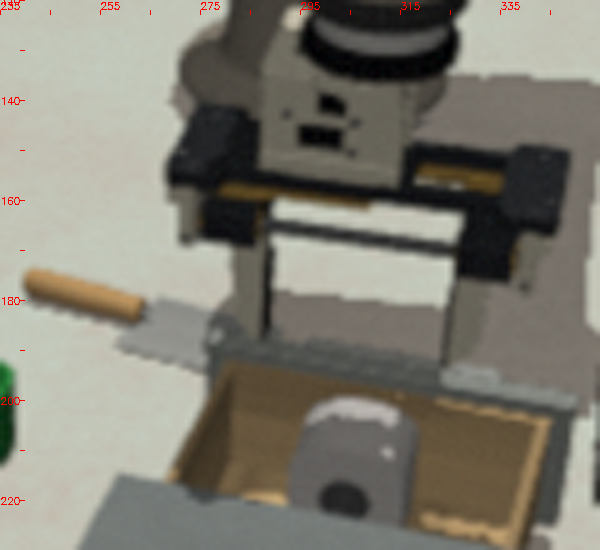

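```bash
python3 -m inch '[0,0.35,-2.5,0,0,0,1, 0,0.35,-5,0,0,0,1, 0,0.35,-7,0,0,0,1, 0,0.35,-8.4,0,0,0,1, 0,0.35,-8.9,0,0,0,1]'
python3 -m inch '[0,0,0,0,0,0,-1, 0,0,0,0,0,0,-1, 0,0,0,0,0,0,-1, 0,0,0,0,0,0,-1, 0,0,0,0,0,0,-1]'
```

```text
time: 7.1
tool_pos: [587.0, 79.4, 47.3]
tcp_rot: [-3.138, -0.001, 3.061]
contact_force: [0.3, 0.1, -0.1]
grip_width: 91.8
time: 7.6
tool_pos: [587.4, 79.4, 48.1]
tcp_rot: [-3.138, 0.001, 3.061]
contact_force: [-0.5, -0.1, 2.8]
grip_width: 61.9
```

Gripped at 61.9 mm, which matches the 62 mm width. Lifting, and fitting a simple arm model from the recorded poses so I can plan the tilted regrasp.

```bash
python3 -m inch '[0,0,2,0,0,0,-1, 0,0,5,0,0,0,-1, 0,0,8.5,0,0,0,-1, 0,0,12,0,0,0,-1, 0,0,14,0,0,0,-1]'
python3 - <<'E'
from h import *
from scipy.optimize import least_squares
o=bot.get_obs();q=o['joint_positions'];t=o['tool_pos'];print(q,t)
D=[(.342745,1.525049,1.2754,124.513,509.585,226.02),(.2444,1.66524,1.23345,305.496,358.186,225.94),(.604828,1.146179,1.386635,654.606,72.28,207.437),(.544683,1.458584,1.139453,587.096,75.165,136.455),(q[1],q[2],q[4],*t)]
J1=[1.184976,.702138,-.005337,-.000067,q[0]]
for d,j in zip(D,J1):
    lat=-np.sin(j)*d[3]+np.cos(j)*d[4];rad=np.cos(j)*d[3]+np.sin(j)*d[4];print(lat,rad,d[5],d[0]+d[1]+d[2])
def f(p):
    a,h,L2,L3,e=p;r=[]
    for d,j in zip(D,J1):
        rad=np.cos(j)*d[3]+np.sin(j)*d[4];s=d[0]+d[1]
        r+=[a+L2*np.sin(d[0])+L3*np.sin(s)+e*np.cos(s)-rad,h+L2*np.cos(d[0])+L3*np.cos(s)-e*np.sin(s)-d[5]]
    return r
S=least_squares(f,[0,0,400,400,0]);print(S.x,S.fun.round(1))
E
```

```text
time: 8.1
tool_pos: [588.1, 79.4, 190.9]
tcp_rot: [-3.138, 0.004, 3.061]
contact_force: [-0.2, -0.8, -2.0]
grip_width: 61.6
[ 0.00712409  0.49390372  1.38562818 -0.00393803  1.25857265 -1.48150346] [588.05477338  79.39928669 190.88219745]
76.40661001104588 518.9820703459994 226.02 3.1431940000000003
76.15676154644873 464.56987018397706 225.94 3.14309
75.77258624309762 654.2109207358376 207.437 3.137642
75.20433526326273 587.0909626272668 136.455 3.14272
75.20795225311896 588.6054936354309 190.8821974500318 3.1381045490165356
[ -1.7634174  -92.41672129 509.34728987 381.90823329  51.63519137] [ 0.5  0.1 -0.1  0.2  0.1 -0.1  0.2 -0.2 -0.7 -0.1]
```

```bash
python3 -m inch '[-2,3,1,0,5,0,-1, -4,6,2,0,10,0,-1, -6,9,2,0,15,0,-1, -8,12,2,0,20,0,-1, -8,14,2,0,20,0,-1]'
python3 - <<'E'
from h import *
from scipy.spatial.transform import Rotation as R
o=bot.get_obs();q=o['joint_positions'];t=o['tool_pos'];print(q,t)
a,h,L2,L3,e=-1.763,-92.417,509.35,381.91,51.635
z=R.from_euler('xyz',o['tcp_rot']).as_matrix()[:,2];print(z)
j=q[0];rad=np.cos(j)*t[0]+np.sin(j)*t[1];lat=-np.sin(j)*t[0]+np.cos(j)*t[1]
zr=np.cos(j)*z[0]+np.sin(j)*z[1];s=q[1]+q[2]
wr=a+L2*np.sin(q[1])+L3*np.sin(s)+e*np.cos(s); wz=h+L2*np.cos(q[1])+L3*np.cos(s)-e*np.sin(s)
print(lat,rad-wr,t[2]-wz,zr,z[2]+1,'d6',(rad-wr)/zr,(t[2]-wz)/(1+z[2]), s+q[4])
E
```

```text
time: 8.6
tool_pos: [506.7, 221.1, 209.7]
tcp_rot: [-3.108, -0.349, 3.056]
contact_force: [0.5, -0.2, -2.9]
grip_width: 62.2
[ 0.22971532  0.61117135  1.18200167  0.0745244   1.6914346  -1.26568511] [506.65076454 221.08285116 209.69442157]
[-0.34373158 -0.00447095 -0.9390573 ]
99.91073317974582 -107.95138201022576 19.558962499445528 -0.33572022194225815 0.06094270173287075 d6 321.5516223172066 320.94019371143145 3.484607613558702
```

```bash
cat >> h.py <<'E'
from scipy.spatial.transform import Rotation as Rot
from scipy.optimize import least_squares
LIM=np.array([[-2.53,2.53],[-.77,2.02],[.04,2.7],[-1,4.14],[.28,2.66],[-3.11,3.11]])
def fk(q):
    a,h,L2,L3,e,d6,off=-1.763,-92.417+321.3,509.35,381.91,51.635,321.3,76
    s=q[1]+q[2]
    w=np.array([a+L2*np.sin(q[1])+L3*np.sin(s)+e*np.cos(s),off,h+L2*np.cos(q[1])+L3*np.cos(s)-e*np.sin(s)])
    R1=Rot.from_euler('z',q[0])
    R=R1*Rot.from_euler('y',s)*Rot.from_euler('z',q[3])*Rot.from_euler('y',q[4])*Rot.from_euler('z',q[5]+np.pi/2)
    return R1.apply(w)+d6*R.as_matrix()[:,2],R
def ik(p,R,q0=None,n=12):
    best=None;rng=np.random.default_rng(0)
    for k in range(n):
        x0=q0 if (k==0 and q0 is not None) else np.array([np.arctan2(p[1],p[0]),.6,1.3,[0,0,np.pi][k%3],1.3,rng.uniform(-3,3)])
        f=lambda q:np.r_[(fk(q)[0]-p)/100,(fk(q)[1].inv()*R).as_rotvec()]
        S=least_squares(f,np.clip(x0,LIM[:,0]+.001,LIM[:,1]-.001),bounds=(LIM[:,0],LIM[:,1]))
        if S.cost<1e-6:
            m=np.min(np.minimum(S.x-LIM[:,0],LIM[:,1]-S.x))
            if q0 is not None and k==0:return S.x,m
            if best is None or m>best[1]: best=(S.x,m)
    return best
def state():
    o=bot.get_obs();return o['joint_positions'],o['tool_pos'],Rot.from_euler('xyz',o['tcp_rot'])
E
python3 - <<'E'
from h import *
q,t,R=state(); p,R2=fk(q);print(p-t,np.degrees((R.inv()*R2).as_rotvec()))
A=pix2w("scene",168.5,189.7,48);B=pix2w("scene",183,196.5,48);C=pix2w("scene",195,188.3,48)
print(A,B,C,np.linalg.norm(A-B),np.degrees(np.arctan2(*(A-B)[:2][::-1])),np.linalg.norm(B-C),np.degrees(np.arctan2(*(C-B)[:2][::-1])))
E
```

```text
[ 0.11915902 -0.13857759  0.02192757] [-1.58033811e-14 -8.90803792e-15  9.66590446e-15]
[ 532.46164647 -327.0998966    48.        ] [ 558.34161283 -274.21087153   48.        ] [ 511.81083655 -253.45631525   48.        ] 58.881420088023454 -116.07369758002075 50.94962951628288 155.96124901979354
```

```bash
cat >> h.py <<'E'
def flaskR_mat(psi): # mouth z_f at angle psi, x_f up
    z=np.array([np.cos(psi),np.sin(psi),0]);x=np.array([0,0,1.]);return np.c_[x,np.cross(z,x),z]
def flaskR_fin(hd): # heel dir angle hd; z_f down
    x=-np.array([np.cos(hd),np.sin(hd),0]);z=np.array([0,0,-1.]);return np.c_[x,np.cross(z,x),z]
def toolR_in_flask(th,sgn): # tool z=-x cos+z sin ; y=sgn*y
    z=np.array([-np.cos(th),0,np.sin(th)]);y=np.array([0,sgn,0.]);return np.c_[np.cross(y,z),y,z]
E
python3 - <<'E'
from h import *
g=np.array([-4,0,22.])
for th in (30,45,60):
  T=np.radians(th)
  for sg in (1,-1):
    Rt=toolR_in_flask(T,sg);tp=g+18.8*Rt[:,2]
    Ff=flaskR_fin(np.radians(-25));o=np.array([516.7,-286,96.])
    r=ik(o+Ff@tp,Rot.from_matrix(Ff@Rt)); 
    up=ik(o+[0,0,80]+Ff@tp,Rot.from_matrix(Ff@Rt))
    print('FIN',th,sg,None if r is None else (r[0].round(2),r[1].round(2)),None if up is None else up[1].round(2))
    for c in ([430,320],[470,320]):
     for ps in range(-180,180,30):
      F=flaskR_mat(np.radians(ps)); o2=np.array([*c,35.])-24*F[:,2]
      r=ik(o2+F@tp,Rot.from_matrix(F@Rt),n=9)
      if r is not None and r[1]>.1: print('  mat',c,ps,r[0].round(2),r[1].round(2))
E
```

```text
FIN 30 1 (array([-0.79,  0.72,  2.31,  2.76,  0.95,  1.62]), np.float64(0.39)) 0.41
  mat [430, 320] -180 [ 0.39  0.86  1.35  0.19  1.43 -1.26] 1.15
  mat [430, 320] -150 [ 0.5   0.89  1.27 -0.01  1.51 -1.59] 0.99
  mat [430, 320] -120 [ 0.62  0.88  1.3  -0.21  1.45 -1.92] 0.79
  mat [430, 320] -90 [ 0.71  0.82  1.43 -0.41  1.27 -2.23] 0.59
  mat [430, 320] -60 [ 0.78  0.74  1.64 -0.61  1.   -2.49] 0.39
  mat [430, 320] -30 [ 0.77  0.65  1.86 -0.88  0.67 -2.7 ] 0.12
  mat [430, 320] 90 [ 0.2   0.62  1.96  0.91  0.67 -0.56] 0.39
  mat [430, 320] 120 [ 0.21  0.7   1.74  0.61  0.97 -0.73] 0.69
  mat [430, 320] 150 [ 0.28  0.79  1.52  0.39  1.24 -0.97] 0.96
  mat [470, 320] -180 [ 0.37  0.91  1.22  0.18  1.5  -1.26] 1.11
  mat [470, 320] -150 [ 0.48  0.95  1.14 -0.02  1.58 -1.61] 0.98
  mat [470, 320] -120 [ 0.58  0.93  1.19 -0.23  1.51 -1.96] 0.77
  mat [470, 320] -90 [ 0.67  0.86  1.34 -0.42  1.31 -2.28] 0.58
  mat [470, 320] -60 [ 0.73  0.77  1.56 -0.61  1.02 -2.55] 0.39
  mat [470, 320] -30 [ 0.72  0.68  1.79 -0.86  0.68 -2.78] 0.14
  mat [470, 320] 60 [ 0.27  0.6   2.03  1.24  0.38 
[... 5806 characters left out ...]
 120 [0.03 0.93 1.66 0.89 1.36 2.07] 1.04
  mat [430, 320] 150 [0.17 1.05 1.28 0.59 1.71 2.06] 0.95
  mat [470, 320] -180 [0.32 1.23 0.8  0.32 2.11 1.9 ] 0.55
  mat [470, 320] -150 [ 0.48  1.3   0.63 -0.05  2.26  1.52] 0.4
  mat [470, 320] -120 [ 0.65  1.26  0.73 -0.41  2.12  1.14] 0.54
  mat [470, 320] -90 [ 0.79  1.14  1.04 -0.67  1.8   0.94] 0.33
  mat [470, 320] 0 [0.8  0.84 2.18 3.99 0.97 1.47] 0.15
  mat [470, 320] 30 [0.41 0.87 2.38 3.03 1.15 1.56] 0.32
  mat [470, 320] 60 [0.05 0.85 2.26 2.12 1.03 1.6 ] 0.44
  mat [470, 320] 90 [-0.04  0.87  1.93  1.34  1.1   1.96] 0.77
  mat [470, 320] 120 [0.03 0.96 1.54 0.88 1.42 2.13] 0.98
  mat [470, 320] 150 [0.16 1.1  1.14 0.59 1.79 2.1 ] 0.87
```

Run:
```python
from h import *
for th in (60,65,70,75,80,90):
  T=np.radians(th);g=np.array([2,0,22.])
  sg=1
  Rt=toolR_in_flask(T,sg);tp=g+18.8*Rt[:,2]
  Ff=flaskR_fin(np.radians(-25));o=np.array([516.7,-286,96.])
  for dz in(0,60):
    r=ik(o+[0,0,dz]+Ff@tp,Rot.from_matrix(Ff@Rt),n=24)
    print('FIN',th,sg,dz,None if r is None else (r[0].round(2),r[1].round(2)))
  if 60<th<80:
   for c in ([400,320],[400,280],[430,320]):
    for ps in (60,75,90,105,120):
      F=flaskR_mat(np.radians(ps)); o2=np.array([*c,35.])-24*F[:,2]
      r=ik(o2+F@tp,Rot.from_matrix(F@Rt),n=9)
      if r is not None and r[1]>.1: print('  mat',c,ps,r[0].round(2),r[1].round(2))
```

```text
FIN 60 1 0 None
FIN 60 1 60 (array([-0.7 ,  0.39,  1.95,  0.44,  0.32, -2.22]), np.float64(0.04))
FIN 65 1 0 (array([-0.69,  0.51,  1.93,  0.37,  0.3 , -2.16]), np.float64(0.02))
FIN 65 1 60 (array([-0.69,  0.41,  1.88,  0.25,  0.45, -2.03]), np.float64(0.17))
  mat [400, 320] 60 [ 0.02  0.97  2.45  2.2   1.29 -1.82] 0.25
  mat [400, 320] 75 [-0.07  0.91  2.3   1.79  1.15 -1.64] 0.4
  mat [400, 320] 90 [-0.08  0.89  2.11  1.43  1.15 -1.42] 0.59
  mat [400, 320] 105 [-0.05  0.9   1.92  1.14  1.25 -1.25] 0.78
  mat [400, 320] 120 [ 0.01  0.94  1.72  0.93  1.4  -1.16] 0.98
  mat [400, 280] 60 [-0.14  0.98  2.48  2.07  1.27 -1.88] 0.22
  mat [400, 280] 75 [-0.19  0.91  2.31  1.67  1.14 -1.65] 0.39
  mat [400, 280] 90 [-0.18  0.89  2.12  1.33  1.16 -1.43] 0.58
  mat [400, 280] 105 [-0.13  0.9   1.93  1.07  1.27 -1.27] 0.77
  mat [400, 280] 120 [-0.07  0.94  1.74  0.87  1.42 -1.18] 0.96
  mat [430, 320] 60 [ 0.02  0.93  2.38  2.17  1.22 -1.72] 0.32
  mat [430, 320] 75 [-0.06  0.89  2.22  1.76  1.13 -1.54] 0.48
  mat [430, 320] 90 [-0.08  0.89  2.04  1.4   1.16 -1.34] 0.66
  mat [430, 320] 
[... 1961 characters left out ...]
[400, 280] 120 [-0.09  1.04  1.69  0.91  1.56 -1.24] 0.98
  mat [430, 320] 60 [-0.04  1.1   2.37  2.11  1.47 -1.86] 0.33
  mat [430, 320] 75 [-0.11  1.03  2.21  1.74  1.32 -1.67] 0.49
  mat [430, 320] 90 [-0.12  1.01  2.01  1.42  1.33 -1.45] 0.69
  mat [430, 320] 105 [-0.08  1.02  1.81  1.17  1.42 -1.27] 0.89
  mat [430, 320] 120 [-0.02  1.06  1.59  0.97  1.57 -1.16] 0.96
FIN 80 1 0 (array([-0.65,  0.57,  1.7 ,  0.06,  0.7 , -1.83]), np.float64(0.42))
FIN 80 1 60 (array([-0.65,  0.48,  1.65,  0.05,  0.84, -1.82]), np.float64(0.56))
FIN 90 1 0 (array([-0.64,  0.64,  1.55, -0.  ,  0.96, -1.77]), np.float64(0.68))
FIN 90 1 60 (array([-0.64,  0.56,  1.49, -0.  ,  1.09, -1.77]), np.float64(0.81))
```

```bash
cat >> h.py <<'E'
def plan(p,R,g,n=5,q0=None):
    "print rows of n steps straight to pose p,R"
    q,t,Rc=state();d=(np.array(p)-t)/10;rv=np.degrees((R*Rc.inv()).as_rotvec())
    need=max(np.linalg.norm(d)/5,np.linalg.norm(rv)/8.59)
    print('total',d.round(2),rv.round(2),'rows needed',need.round(1))
def Rdown(yaw): return Rot.from_euler('xyz',[np.pi,0,yaw])
E
python3 - <<'E'
from h import *
plan([410,330,150],Rdown(np.radians(80)),-1)
E
```

```text
total [-9.67 10.89 -5.97] [-16.53 -15.42 -94.38] rows needed 11.3
```

```bash
for k in 1 2; do python3 -m inch '[-0.8,0.9,-0.3,-1.38,-1.28,-7.86,-1, -1.6,1.8,-0.6,-2.76,-2.56,-15.72,-1, -2.4,2.7,-0.9,-4.14,-3.84,-23.58,-1, -3.2,3.6,-1.2,-5.52,-5.12,-31.44,-1, -4,4.5,-1.5,-6.9,-6.4,-39.3,-1]'; done
python3 - <<'E'
from h import *
plan([410,330,80],Rdown(np.radians(80)),-1)
E
```

```text
time: 9.1
tool_pos: [466.2, 266.1, 194.2]
tcp_rot: [-3.044, -0.199, 2.346]
contact_force: [-0.0, -0.2, -2.6]
grip_width: 61.5
time: 9.6
tool_pos: [425.5, 311.2, 178.9]
tcp_rot: [-3.095, -0.045, 1.659]
contact_force: [-0.6, -0.0, -3.8]
grip_width: 61.8
total [-1.55  1.88 -9.89] [ -2.69  -2.58 -15.09] rows needed 2.0
```

```bash
python3 -m inch '[-0.8,0.9,-2,-1.3,-1.3,-7.5,-1, -1.55,1.88,-5,-2.69,-2.58,-15.1,-1, -1.55,1.88,-8,-2.69,-2.58,-15.1,-1, -1.55,1.88,-10,-2.69,-2.58,-15.1,-1, -1.55,1.88,-11,-2.69,-2.58,-15.1,-1]'
python3 - <<'E'
from h import *
plan([410,330,30],Rdown(np.radians(80)),-1)
crop(bot.capture("scene"),330,120,120,120,5,"c13.png")
E
```

```text
time: 10.1
tool_pos: [408.7, 329.3, 66.9]
tcp_rot: [-3.139, 0.002, 1.396]
contact_force: [0.2, -0.3, -2.3]
grip_width: 62.0
total [ 0.13  0.07 -3.69] [ 0.11 -0.18 -0.01] rows needed 0.7
```

View pics/c13.png

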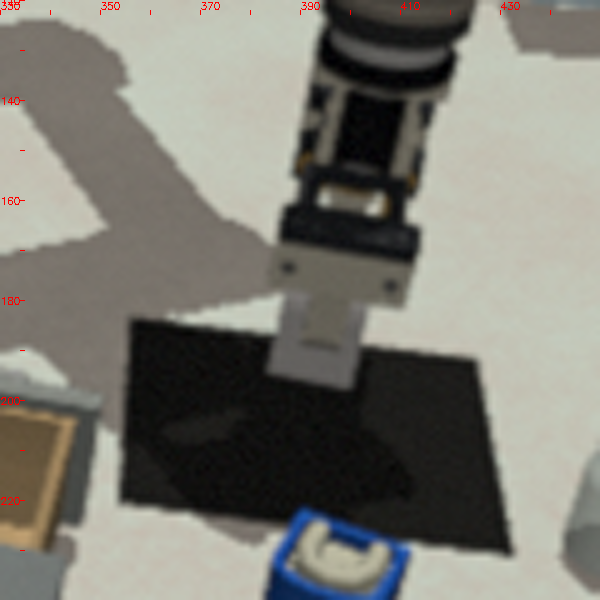

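Flask half hangs level over the mat. Lowering slowly until contact.

```bash
python3 -m inch '[0.1,0,-1,0,0,0,-1, 0.1,0,-2,0,0,0,-1, 0.1,0,-2.8,0,0,0,-1, 0.1,0,-3.3,0,0,0,-1, 0.1,0,-3.4,0,0,0,-1]'
python3 -m inch '[0,0,-0.1,0,0,0,-1, 0,0,-0.2,0,0,0,-1, 0,0,-0.3,0,0,0,-1, 0,0,-0.4,0,0,0,-1, 0,0,-0.5,0,0,0,-1]'
```

```text
time: 10.65
tool_pos: [409.5, 329.0, 31.8]
tcp_rot: [-3.138, 0.003, 1.396]
contact_force: [-0.0, -0.9, -2.0]
grip_width: 61.8
time: 11.15
tool_pos: [409.7, 329.1, 29.0]
tcp_rot: [-3.139, 0.003, 1.396]
contact_force: [-7.1, -4.5, 26.9]
grip_width: 61.2
```

```bash
python3 -m inch '[0,0,0.1,0,0,0,-1, 0,0,0.1,0,0,0,0.6, 0,0,0.1,0,0,0,1, 0,0,0.1,0,0,0,1, 0,0,0.1,0,0,0,1]'
python3 -m inch '[0,0,3,0,0,0,1, 0,0,7,0,0,0,1, 0,0,11,0,0,0,1, 0,-3,15,0,0,0,1, 0,-6,18,0,0,0,1]'
python3 - <<'E'
from h import *
q,t,R=state();print(q.round(2),t.round(1))
crop(bot.capture("scene"),350,150,80,80,7,"c14.png")
crop(bot.capture("top"),100,215,110,90,7,"c15.png")
E
```

```text
time: 11.65
tool_pos: [409.7, 329.1, 29.8]
tcp_rot: [-3.138, 0.003, 1.396]
contact_force: [0.1, 0.7, -0.4]
grip_width: 88.9
time: 12.15
tool_pos: [410.0, 269.0, 212.1]
tcp_rot: [-3.141, 0.002, 1.398]
contact_force: [0.1, 0.1, 1.2]
grip_width: 91.8
[ 0.42  0.29  1.64 -0.    1.21  0.6 ] [410.  269.  212.1]
```

View pics/c14.png

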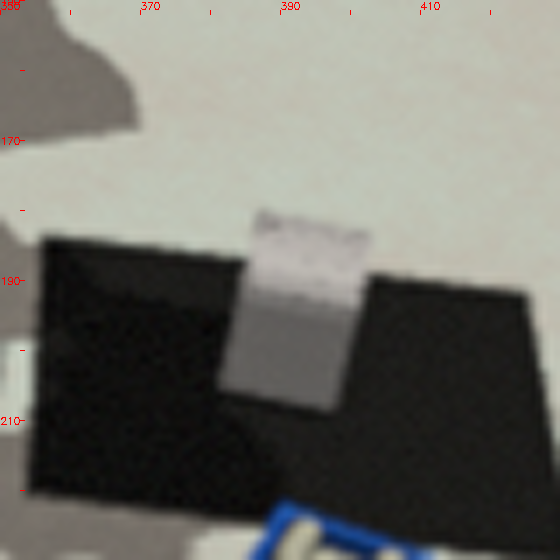

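View pics/c15.png

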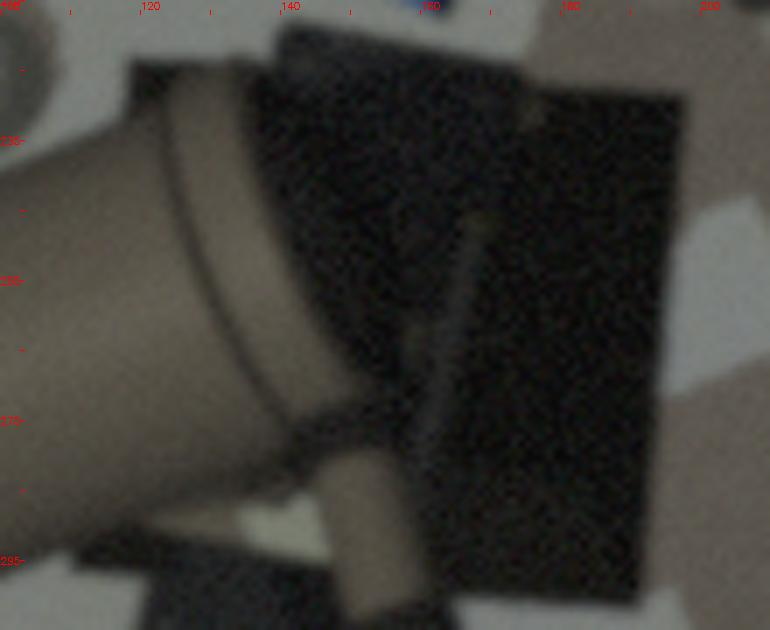

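The half rests on its heel, well inside the mat. Checking its pose by overlay, then planning the tilted approach.

```bash
cat >> h.py <<'E'
def tool_pose(F,o,th,sg,g):
    Rt=toolR_in_flask(np.radians(th),sg);return o+F@(g+18.8*Rt[:,2]),Rot.from_matrix(F@Rt)
def flask_overlay(cam,F,o,args,name):
    crop(bot.capture(cam),*args,"o.png");k=cv2.imread("pics/o.png");s=args[4];O=outline()
    for zf,col in((0,(0,0,255)),(48,(0,255,0))):
        P=np.array([o+F@np.array([x,y,zf]) for x,y in O])
        uv=((w2pix(cam,P)-[args[0],args[1]]+.5)*s).astype(np.int32)
        cv2.polylines(k,[uv],True,col,1)
    cv2.imwrite("pics/"+name,k)
def jpath(q1,n,show=True):
    "cartesian rows rel. to current pose along joint interpolation, in cm/deg"
    q,t,R=state()
    for k in range(1,n+1):
        p,Rk=fk(q+(q1-q)*k/n);print(k,np.r_[(p-t)/10].round(2),np.degrees((Rk*R.inv()).as_rotvec()).round(1),p.round(0))
E
python3 - <<'E'
from h import *
F=flaskR_mat(np.radians(80));o=np.array([409.7,329.1,35])-24*F[:,2]
flask_overlay("scene",F,o,(350,150,80,80,7),"o1.png")
g=np.array([3,0,21.])
p,R=tool_pose(F,o,75,-1,g);r=ik(p,R);print(p.round(1),r)
z=R.as_matrix()[:,2]
for b in(60,120,140):
    r=ik(p-z*b+[0,0,0],R);print(b,(p-z*b).round(1),r)
r=ik(p-z*120+[0,0,60],R);print((p-z*120+[0,0,60]),r)
jpath(r[0],16)
E
```

```text
[412.3 344.   33.1] (array([-0.10571577,  1.02568552,  2.19428367,  1.66030017,  1.31519827,
        1.48997451]), np.float64(0.505716327193173))
60 [402.3 287.   48.7] (array([-0.27318002,  0.99088297,  2.23555839,  1.49514748,  1.30160701,
        1.48319879]), np.float64(0.4644416126329216))
120 [392.2 229.9  64.2] (array([-0.44130519,  0.9490338 ,  2.25140185,  1.31973046,  1.2939265 ,
        1.51178729]), np.float64(0.4485981513820865))
140 [388.9 210.9  69.4] (array([-0.49585512,  0.93370847,  2.25075654,  1.26068703,  1.29568316,
        1.52852911]), np.float64(0.44924346358700173))
[392.20465201 229.87895099 124.19248736] (array([-0.44130519,  0.77613144,  2.27465615,  1.28177336,  1.33392529,
        1.66090355]), np.float64(0.4253438541128558))
1 [-1.71 -0.91 -2.59] [ 2.   5.8 -8.6] [394. 259. 186.]
2 [-3.4  -1.52 -4.79] [  3.9  11.6 -17.5] [377. 253. 164.]
3 [-5.02 -1.9  -6.58] [  5.6  17.5 -26.6] [361. 249. 146.]
4 [-6.51 -2.06 -7.99] [  7.2  23.3 -35.8] [346. 248. 132.]
5 [-7.8  -2.02 -9.04] [  8.7  29.3 -45.1] [333. 248. 121.]
6 [-8.83 -1.82 -9.78] [ 10.   35.3 -54.5] [322. 250. 114.]
7 [ -9.55  -1.53 -10.22] [ 11.3  41.4 -63.9] [315. 253. 110.]
8 [ -9.93  -1.18 -10.43] [ 12.4  47.7 -73.3] [311. 257. 108.]
9 [ -9.95  -0.85 -10.44] [ 13.5  54.1 -82.7] [311. 260. 108.]
10 [ -9.62  -0.6  -10.29] [ 14.5  60.7 -92. ] [315. 262. 109.]
11 [ -8.95  -0.49 -10.05] [  15.5   67.6 -101.1] [321. 264. 111.]
12 [-7.95 -0.58 -9.74] [  16.3   74.8 -110.1] [331. 263. 115.]
13 [-6.69 -0.92 -9.42] [  17.1   82.4 -118.8] [344. 259. 118.]
14 [-5.21 -1.56 -9.13] [  17.9   90.4 -127.3] [359. 253. 121.]
15 [-3.57 -2.54 -8.9 ] [  18.6   98.8 -135.3] [375. 243. 123.]
16 [-1.86 -3.86 -8.77] [  19.2  107.8 -142.8] [392. 230. 124.]
```

View pics/o1.png

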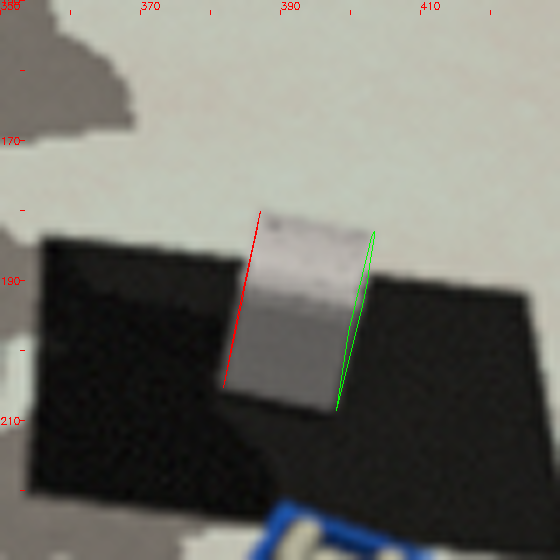

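Run:
```python
from h import *
F=flaskR_mat(np.radians(80));o=np.array([409.7,329.1,35])-25*F[:,2]
g=np.array([3,0,21.])
p,R=tool_pose(F,o,75,1,g);z=R.as_matrix()[:,2]
pp=p-z*120+[0,0,60]
# straight cartesian from raised pose with slerp, check ik continuity
q,t,Rc=state();plan(pp,R,1)
rv=(R*Rc.inv()).as_rotvec();qq=q
for k in range(1,11):
    r=ik(t+(pp-t)*k/10,Rot.from_rotvec(rv*k/10)*Rc,q0=qq,n=1)
    if r is None: print(k,None);continue
    print(k,r[0].round(2),r[1].round(2),'max dq/row',np.abs(r[0]-qq).max().round(2));qq=r[0]
```

```text
total [-1.87 -3.95 -8.77] [ 73.87 -13.08   0.13] rows needed 8.7
1 [0.34 0.25 1.73 0.13 1.1  0.46] 0.82 max dq/row 0.14
2 [0.25 0.22 1.83 0.28 1.   0.28] 0.72 max dq/row 0.18
3 [0.15 0.21 1.92 0.47 0.94 0.06] 0.66 max dq/row 0.22
4 [ 0.05  0.21  2.01  0.66  0.91 -0.19] 0.63 max dq/row 0.25
5 [-0.05  0.24  2.08  0.85  0.93 -0.45] 0.62 max dq/row 0.26
6 [-0.15  0.3   2.15  1.02  0.98 -0.7 ] 0.55 max dq/row 0.25
7 [-0.25  0.39  2.21  1.14  1.06 -0.94] 0.49 max dq/row 0.23
8 [-0.33  0.5   2.25  1.22  1.15 -1.15] 0.45 max dq/row 0.21
9 [-0.39  0.63  2.27  1.27  1.24 -1.33] 0.43 max dq/row 0.18
10 [-0.44  0.78  2.27  1.28  1.33 -1.48] 0.43 max dq/row 0.15
```

```bash
for k in 1 2; do python3 -m inch '[-0.15,-0.3,-0.7,5.7,-1,0,1, -0.3,-0.6,-1.4,11.4,-2,0,1, -0.45,-0.9,-2.1,17.1,-3,0,1, -0.6,-1.2,-2.8,22.8,-4,0,1, -0.75,-1.5,-3.5,28.5,-5,0,1]'; done
python3 - <<'E'
from h import *
F=flaskR_mat(np.radians(80));o=np.array([409.7,329.1,35])-25*F[:,2]
g=np.array([3,0,21.])
p,R=tool_pose(F,o,75,1,g);z=R.as_matrix()[:,2]
plan(p-z*120+[0,0,30],R,1); print(state()[0].round(2))
crop(bot.capture("top"),100,215,110,90,7,"c15.png")
E
```

```text
time: 12.8
tool_pos: [402.9, 253.6, 175.9]
tcp_rot: [-3.14, -0.508, 1.393]
contact_force: [-0.8, 0.2, -0.9]
grip_width: 91.9
time: 13.3
tool_pos: [395.3, 238.6, 140.3]
tcp_rot: [-3.135, -1.016, 1.388]
contact_force: [0.1, 0.7, -0.7]
grip_width: 91.4
total [-0.32 -0.97 -4.61] [16.48 -3.13  0.15] rows needed 2.0
[-0.3   0.47  2.25  1.22  1.12 -1.1 ]
```

View pics/c15.png

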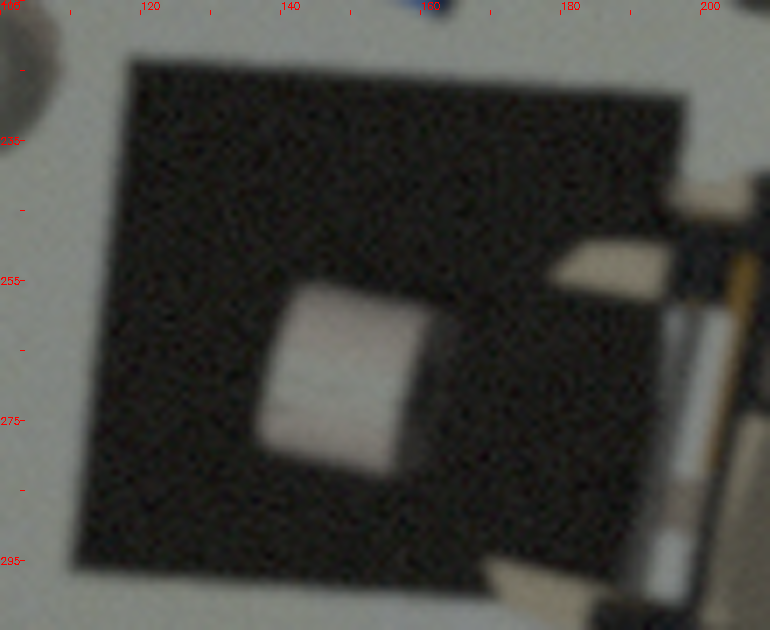

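Run:
```python
from h import *
P=np.array([pix2w("top",*p,49) for p in [(141.8,256.5),(160.8,260),(156,282),(137,277.7)]]);print(P.round(1),P.mean(0).round(1))
for a,b in[(0,1),(3,2),(0,3),(1,2)]:
    d=P[a]-P[b];print(np.linalg.norm(d).round(1),np.degrees(np.arctan2(d[1],d[0])).round(1))
F=flaskR_mat(np.radians(80));o=np.array([409.7,329.1,35])-25*F[:,2]
flask_overlay("top",F,o,(100,215,110,90,7),"o2.png")
```

```text
[[440.2 351.4  49. ]
 [432.1 301.6  49. ]
 [375.3 311.   49. ]
 [385.4 360.6  49. ]] [408.3 331.2  49. ]
50.5 80.8
50.7 78.5
55.6 -9.5
57.6 -9.4
```

View pics/o2.png

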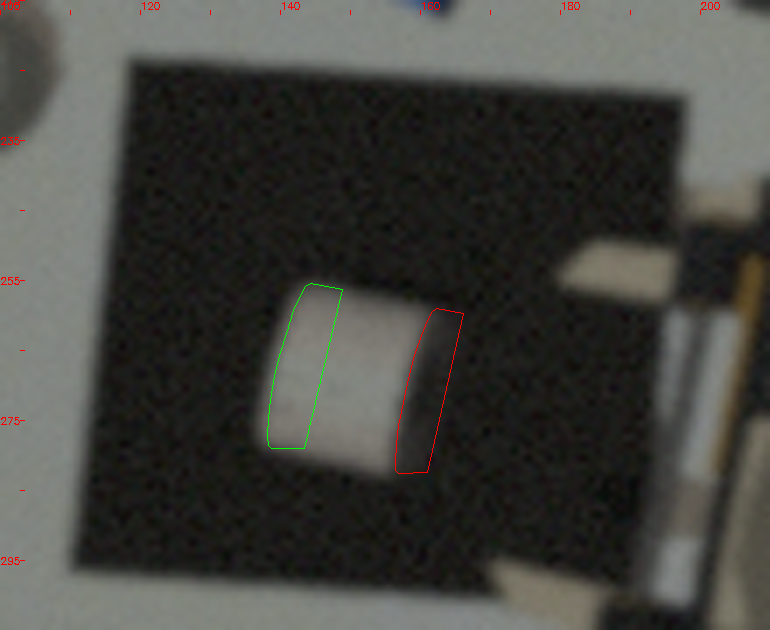

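```bash
python3 -m inch '[-0.1,-0.3,-1,5.6,-1.05,0,1, -0.2,-0.6,-2,11.2,-2.1,0,1, -0.32,-0.97,-3,16.5,-3.1,0.1,1, -0.32,-0.97,-4,16.5,-3.1,0.1,1, -0.32,-0.97,-4.6,16.5,-3.1,0.1,1]'
python3 - <<'E'
from h import *
crop(bot.capture("scene"),300,100,120,120,5,"c16.png")
E
```

```text
time: 13.9
tool_pos: [391.0, 228.7, 90.8]
tcp_rot: [-3.091, -1.303, 1.349]
contact_force: [0.1, -0.9, -0.2]
grip_width: 91.5
```

View pics/c16.png

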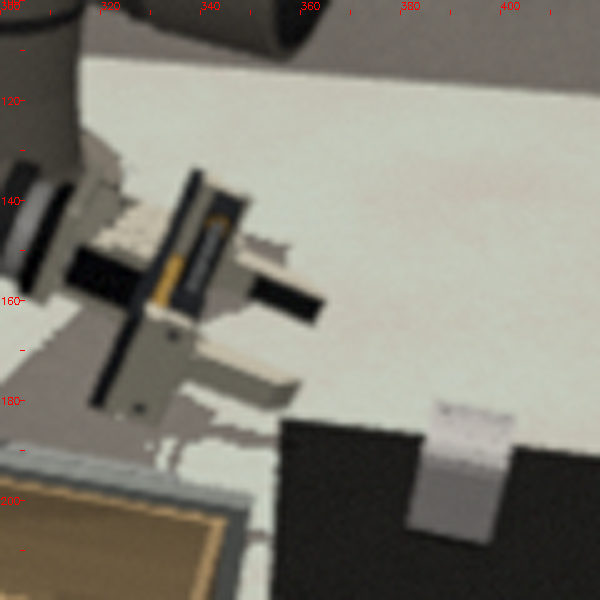

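Run:
```python
from h import *
F=flaskR_mat(np.radians(80));o=np.array([409.7,329.1,35])-24*F[:,2]
g=np.array([3,0,21.])
p,R=tool_pose(F,o,75,1,g);z=R.as_matrix()[:,2];print(z)
plan(p-z*60,R,1); plan(p,R,1)
```

```text
[ 0.16773126  0.95125124 -0.25881905]
total [ 1.13  5.82 -4.22] [ 0.2  -0.72 -0.12] rows needed 1.5
total [ 2.13 11.53 -5.78] [ 0.2  -0.72 -0.12] rows needed 2.6
```

```bash
python3 -m inch '[0.4,2,-1.4,0.2,-0.7,-0.1,1, 0.8,4,-2.8,0.2,-0.7,-0.1,1, 1.13,5.8,-4,0.2,-0.7,-0.1,1, 1.13,5.82,-4.22,0.2,-0.7,-0.1,1, 1.13,5.82,-4.22,0.2,-0.7,-0.1,1]'
python3 - <<'E'
from h import *
F=flaskR_mat(np.radians(80));o=np.array([409.7,329.1,35])-24*F[:,2]
g=np.array([3,0,21.])
p,R=tool_pose(F,o,75,1,g);plan(p,R,1)
crop(bot.capture("scene"),320,110,110,110,6,"c17.png")
E
```

```text
time: 14.45
tool_pos: [401.8, 287.7, 49.5]
tcp_rot: [3.138, -1.308, 1.403]
contact_force: [0.3, 0.6, 0.6]
grip_width: 91.9
total [ 1.05  5.64 -1.64] [ 0.07  0.04 -0.19] rows needed 1.2
```

View pics/c17.png

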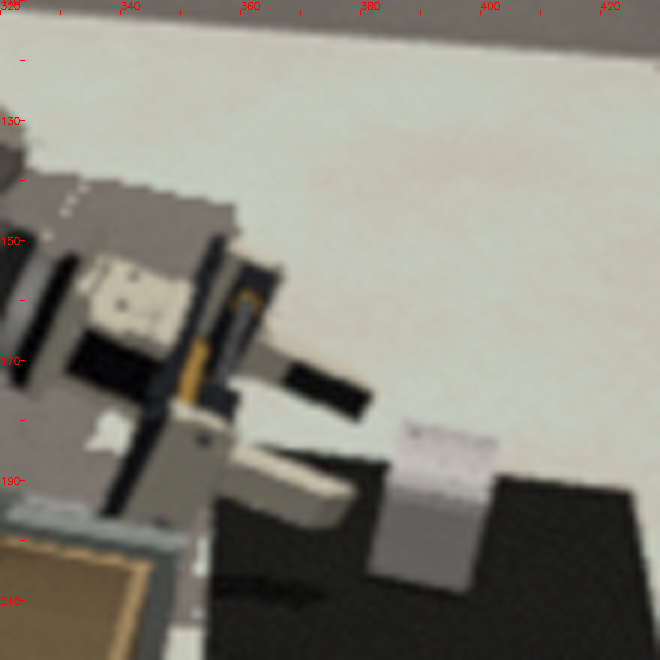

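Fingers line up either side of the half. Advancing and gripping.

```bash
python3 -m inch '[0.25,1.4,-0.4,0,0,-0.1,1, 0.5,2.8,-0.8,0,0,-0.2,1, 0.75,4.2,-1.2,0,0,-0.2,1, 1,5.3,-1.55,0,0,-0.2,1, 1.05,5.64,-1.64,0,0,-0.2,1]'
python3 -m inch '[0,0,0,0,0,0,-1, 0,0,0,0,0,0,-1, 0,0,0,0,0,0,-1, 0,0,0,0,0,0,-1, 0,0,0,0,0,0,-1]'
python3 - <<'E'
from h import *
print(state()[1:2]); crop(bot.capture("scene"),320,110,110,110,6,"c18.png")
E
```

```text
time: 15.0
tool_pos: [412.9, 343.7, 34.0]
tcp_rot: [3.133, -1.308, 1.404]
contact_force: [-0.2, -0.3, -0.3]
grip_width: 92.0
time: 15.5
tool_pos: [413.1, 343.4, 34.2]
tcp_rot: [3.133, -1.308, 1.403]
contact_force: [-0.1, -3.4, 2.2]
grip_width: 62.2
(array([413.10687564, 343.37114748,  34.17768737]),)
```

View pics/c18.png

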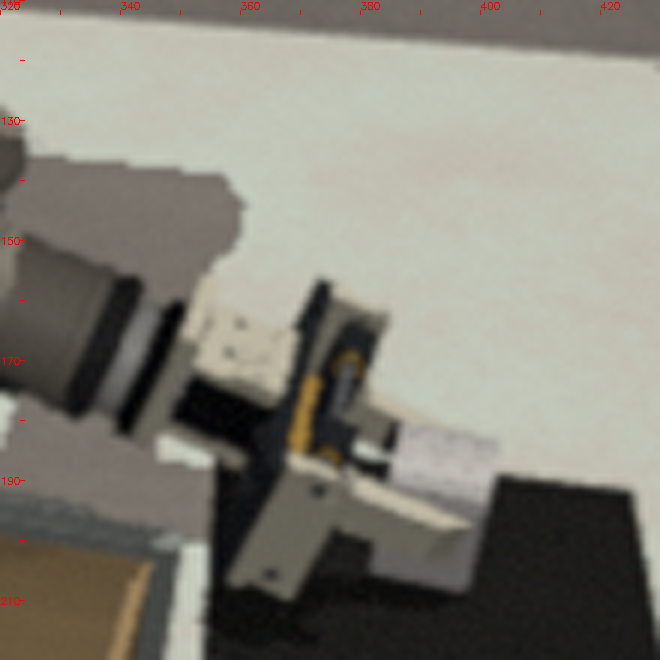

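```bash
python3 -m inch '[0,0,0.8,0,0,0,-1, 0,0,2.5,0,0,0,-1, 0,-0.5,4.5,0,0,0,-1, 0,-1,6.5,0,0,0,-1, 0,-1.5,8.5,0,0,0,-1]'
python3 - <<'E'
from h import *
t=np.array([413.107,343.371,34.178]);R=Rot.from_euler('xyz',[3.133,-1.308,1.403])
m=R.as_matrix()[:,2].copy();m[2]=0;psi=np.arctan2(m[1],m[0]);print('psi',np.degrees(psi))
F=flaskR_mat(psi);o=np.array([409.7,329.1,35])-24*F[:,2]
rel=F.T@(t-o);Rr=F.T@R.as_matrix();print(rel,Rr.round(3))
rel[1]=0; np.savez('rel.npz',p=rel,R=Rr)
Fl=lambda a:np.c_[[np.cos(a),np.sin(a),0],[-np.sin(a),np.cos(a),0],[0,0,1]]
ol=np.array([516.7,-286,0]);A=np.radians(155)
flask_overlay("scene",Fl(A),ol,(155,165,60,50,12),"l_s.png");flask_overlay("top",Fl(A),ol,(355,205,60,50,12),"l_t.png")
E
```

```text
time: 16.05
tool_pos: [412.7, 328.3, 119.8]
tcp_rot: [3.135, -1.307, 1.401]
contact_force: [0.3, -0.0, -2.0]
grip_width: 62.1
psi 79.8761530692176
[-0.822       0.84544739 38.64767247] [[ 0.966  0.002 -0.26 ]
 [-0.002  1.    -0.   ]
 [ 0.26   0.001  0.966]]
```

View pics/l_s.png

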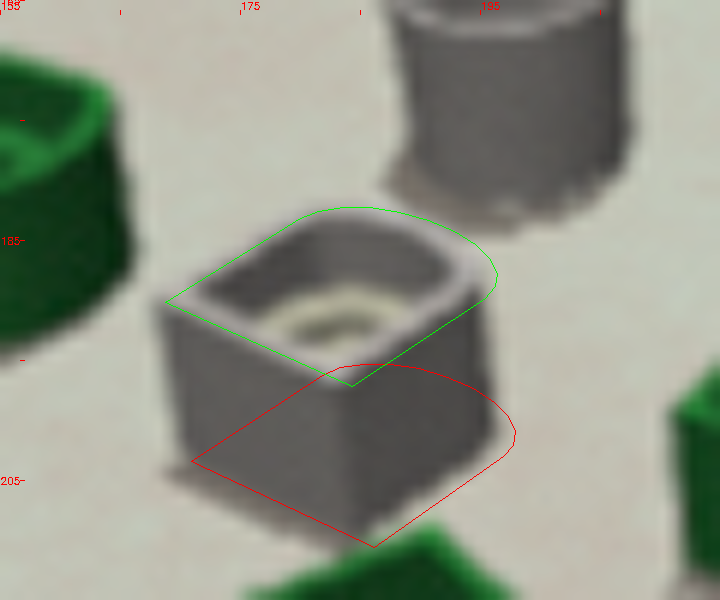

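View pics/l_t.png

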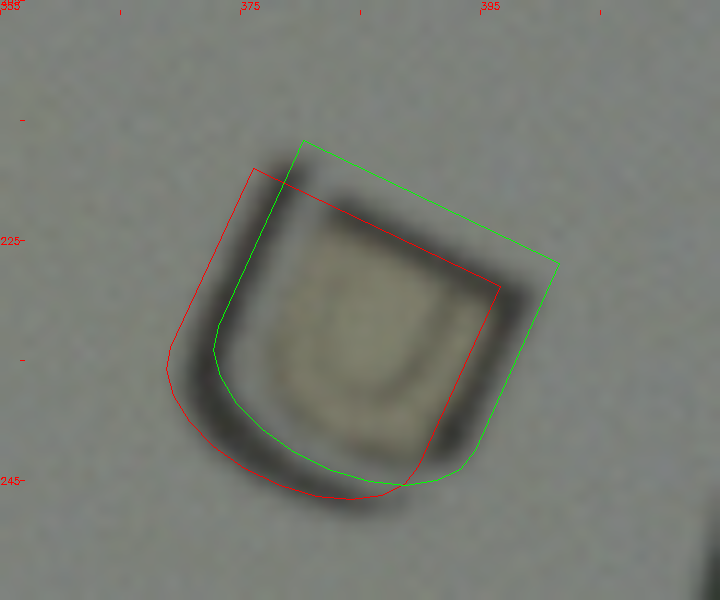

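Run:
```python
from h import *
for n in ("scene","top"):
    ims=np.mean([bot.capture(n).astype(float) for _ in range(4)],0).astype(np.uint8)
    cv2.imwrite(f"pics/avg_{n}.png",ims[:,:,::-1])
    if n=="scene": crop(ims,163,178,38,36,20,"p_s.png")
    else: crop(ims,364,213,40,40,15,"p_t.png")
```

View pics/p_s.png

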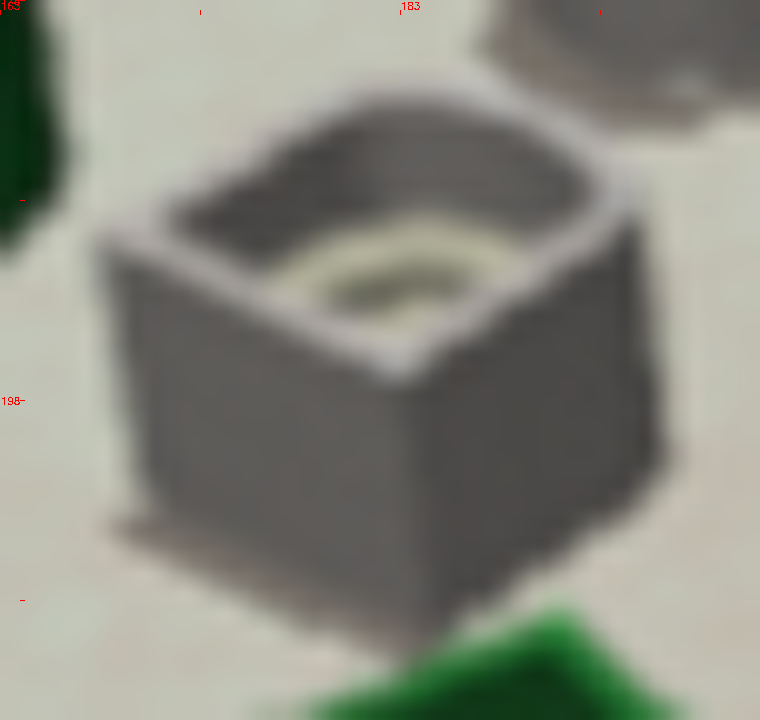

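View pics/p_t.png

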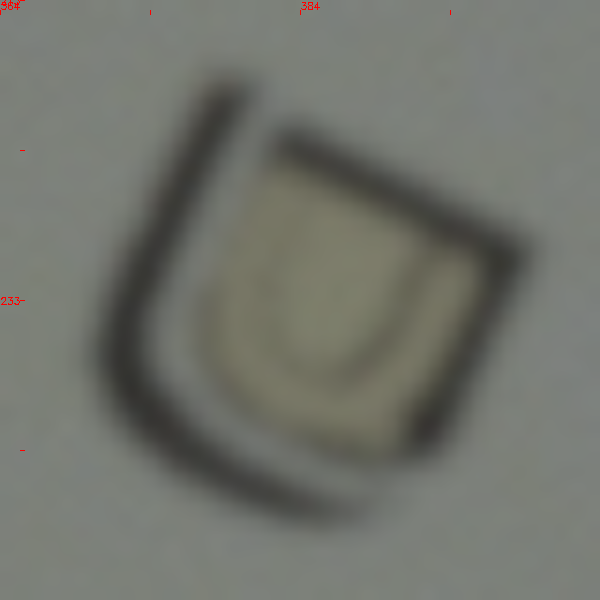

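```bash
cat > fitl.py <<'E'
from h import *
def line(fn,n=60): return fn
def seg(a,b,n=80): return np.linspace(a,b,n)
O=outline(41)
arc=O[2:]  # toe arc
def Fl(a): return np.c_[[np.cos(a),np.sin(a),0],[-np.sin(a),np.cos(a),0],[0,0,1]]
def P3(xy,z): return np.c_[xy,np.full(len(xy),z)]
heel=P3(seg([-32,-31],[-32,31]),48.); left=P3(seg([-32,-31],[14,-31]),48.); right=P3(seg([-32,31],[14,31]),48.)
toe=P3(arc,48.)
ih=P3(seg([-26,-25],[-26,25]),48.); ir=P3(seg([-26,25],[12,25]),48.)
pt=lambda *a:np.array([a],float)
S=[((167.4,189.5),pt(-32,31,48)),((182.8,196.4),pt(-32,-31,48)),((183.8,210.5),pt(-32,-31,0)),((182.5,181.4),np.r_[toe,right]),((175.1,193.0),heel),((188.8,192.6),left),((178,183.9),right)]
T=[((380,219.2),left),((377,225.8),left),((373.8,232.2),left),((376.8,240.5),toe),((383.5,244.6),toe),((398.8,229.8),ir),((393.8,241.2),ir),((383.5,221.2),ih),((391,224.6),ih),((398,228),ih)]
def res(p,L,cam):
    r=[]
    for uv,c in L:
        w=w2pix(cam,c@Fl(p[2]).T+[p[0],p[1],0]);d=w-np.array(uv)
        if len(c)==1: r+=list(d[0])
        else:
            k=np.argmin((d**2).sum(1)); 
            t=w[min(k+1,len(w)-1)]-w[max(k-1,0)];t/=np.linalg.norm(t);r.append(d[k]@[-t[1],t[0]])
    return np.array(r)
if __name__=="__main__":
    x0=[516,-287,np.radians(155)]
    for f in (lambda p:res(p,S,"scene"),lambda p:res(p,T,"top"),lambda p:np.r_[res(p,S,"scene"),res(p,T,"top")]):
        s=least_squares(f,x0,loss='soft_l1');print(s.x[:2].round(1),np.degrees(s.x[2]).round(1),f(s.x).round(1))
E
python3 fitl.py
```

```text
[ 517.1 -288.2] 152.4 [ 0.1 -0.2 -0.4  0.3  0.5 -0.3  0.3 -0.1  0.2 -0.5]
[ 514. -289.] 155.1 [-0.  -0.  -0.3 -0.2 -0.2  0.1  0.2 -0.2 -0.1 -0.1]
[ 514.9 -288.9] 153.5 [ 0.2 -0.4 -0.1 -0.1  0.8 -0.8 -0.1  0.3 -0.2 -0.9 -0.1  0.1  0.1  0.1
  0.1 -0.   0.5 -0.7 -0.3 -0.2]
```

```bash
cat >> h.py <<'E'
def fin_pose(x,y,a_deg,dz):
    d=np.load('rel.npz');F=flaskR_fin(np.radians(a_deg-180))
    o=np.array([x,y,96.+dz]);return o+F@d['p'],Rot.from_matrix(F@d['R'])
E
python3 - <<'E'
from h import *
p,R=fin_pose(515.5,-288.7,154,60);print(p);r=ik(p,R,q0=np.array([-.67,.45,1.73,.09,.71,-1.86]),n=4);print(r)
q,t,Rc=state();print(q.round(2))
print(ik(*fin_pose(515.5,-288.7,154,0),q0=r[0]))
q1=r[0];N=30
for k in range(0,N+1,2):
    qq=q+(q1-q)*k/N;pk,Rk=fk(qq);print(k,((pk-t)/10).round(2),np.degrees((Rk*Rc.inv()).as_rotvec()).round(1),pk.round(0),'z',Rk.as_matrix()[:,2].round(2))
E
```

```text
[ 516.23880871 -289.06034108  117.35232753]
(array([-0.66980246,  0.44741889,  1.73114882,  0.08573512,  0.70789507,
       -1.84712942]), np.float64(0.4278950675955936))
[-0.14  0.78  2.25  1.58  1.31 -1.45]
(array([-0.66980246,  0.53777559,  1.78552566,  0.10437923,  0.56380643,
       -1.8702418 ]), np.float64(0.283806425581284))
0 [-0.39  0.33  0.45] [-0.  0. -0.] [409. 332. 123.] z [ 0.17  0.95 -0.26]
2 [-0.26 -1.46 -0.4 ] [-3.8 -4.2  3.7] [410. 314. 114.] z [ 0.13  0.94 -0.31]
4 [-0.  -3.6 -1.4] [-7.9 -8.5  7.4] [413. 293. 105.] z [ 0.1   0.92 -0.37]
6 [ 0.4  -6.12 -2.49] [-12.4 -12.7  10.9] [417. 267.  94.] z [ 0.07  0.9  -0.44]
8 [ 0.95 -9.02 -3.61] [-17.2 -16.8  14.5] [422. 238.  82.] z [ 0.05  0.86 -0.5 ]
10 [  1.64 -12.31  -4.7 ] [-22.3 -20.8  18. ] [429. 206.  72.] z [ 0.04  0.82 -0.58]
12 [  2.47 -15.97  -5.7 ] [-27.7 -24.6  21.4] [438. 169.  62.] z [ 0.04  0.76 -0.65]
14 [  3.41 -20.01  -6.53] [-33.4 -28.2  25. ] [447. 128.  53.] z [ 0.04  0.7  -0.72]
16 [  4.43 -24.41  -7.13] [-39.4 -31.5  28.5] [457.  84.  47.] z [ 0.05  0.62 -0.78]
18 [  5.49 -29.14  -7.43] [-45.5 -34.5  32.2] [468.  37.  44.] z [ 0.07  0.53 -0.84]
20 [  6.56 -34.16  -7.37] [-51.9 -37.1  35.9] [478. -13.  45.] z [ 0.1   0.44 -0.89]
22 [  7.59 -39.43  -6.9 ] [-58.4 -39.3  39.8] [489. -66.  50.] z [ 0.12  0.34 -0.93]
24 [  8.52 -44.9   -5.96] [-65.  -41.1  43.9] [ 498. -120.   59.] z [ 0.15  0.23 -0.96]
26 [  9.32 -50.49  -4.53] [-71.7 -42.3  48.2] [ 506. -176.   73.] z [ 0.18  0.12 -0.98]
28 [  9.94 -56.14  -2.59] [-78.3 -43.1  52.7] [ 512. -233.   93.] z [ 0.21  0.   -0.98]
30 [ 10.34 -61.76  -0.12] [-85.  -43.2  57.5] [ 516. -289.  117.] z [ 0.23 -0.11 -0.97]
```

```bash
cat > path.py <<'E'
from h import *
import sys
p,R=fin_pose(515.5,-288.7,154,100)
q,t,Rc=state();rv=(R*Rc.inv()).as_rotvec();print('tot',np.degrees(rv).round(2),p.round(1),t.round(1))
qq=q;N=20
w=np.array([t,[405,200,200],[430,0,200],[470,-150,190],p])
for k in range(1,N+1):
    s=k/N*4;i=min(int(s),3);pk=w[i]+(w[i+1]-w[i])*(s-i)
    r=ik(pk,Rot.from_rotvec(rv*k/N)*Rc,q0=qq,n=1)
    if r is None: print(k,None);continue
    print(k,((pk-t)/10).round(1),r[0].round(2),r[1].round(2),'dq',np.abs(r[0]-qq).max().round(2));qq=r[0]
E
python3 path.py
```

```text
tot [-84.97 -43.25  57.5 ] [ 516.2 -289.1  157.4] [412.9 328.6 118.5]
1 [-0.2 -2.6  1.6] [-0.2   0.69  2.22  1.43  1.26 -1.38] 0.48 dq 0.14
2 [-0.3 -5.1  3.3] [-0.25  0.59  2.19  1.3   1.25 -1.29] 0.51 dq 0.14
3 [-0.5 -7.7  4.9] [-0.29  0.51  2.15  1.17  1.25 -1.22] 0.55 dq 0.13
4 [ -0.6 -10.3   6.5] [-0.32  0.43  2.1   1.04  1.27 -1.15] 0.6 dq 0.12
5 [ -0.8 -12.9   8.1] [-0.35  0.36  2.05  0.94  1.31 -1.11] 0.65 dq 0.11
6 [ -0.3 -16.9   8.1] [-0.4   0.35  1.99  0.83  1.34 -1.12] 0.71 dq 0.11
7 [  0.2 -20.9   8.1] [-0.44  0.34  1.94  0.73  1.36 -1.14] 0.76 dq 0.1
8 [  0.7 -24.9   8.1] [-0.48  0.34  1.88  0.64  1.38 -1.18] 0.82 dq 0.09
9 [  1.2 -28.9   8.1] [-0.52  0.33  1.83  0.56  1.39 -1.22] 0.87 dq 0.08
10 [  1.7 -32.9   8.1] [-0.55  0.33  1.79  0.49  1.39 -1.27] 0.91 dq 0.07
11 [  2.5 -35.9   7.9] [-0.56  0.33  1.75  0.43  1.38 -1.32] 0.95 dq 0.06
12 [  3.3 -38.9   7.7] [-0.57  0.34  1.72  0.37  1.35 -1.37] 0.98 dq 0.06
13 [  4.1 -41.9   7.5] [-0.58  0.34  1.69  0.32  1.32 -1.42] 1.01 dq 0.05
14 [  4.9 -44.9   7.3] [-0.59  0.34  1.67  0.27  1.28 -1.47] 1.0 dq 0.05
15 [  5.7 -47.9   7.1] [-0.6   0.34  1.66  0.23  1.23 -1.53] 0.95 dq 0.06
16 [  6.6 -50.6   6.5] [-0.61  0.35  1.65  0.19  1.16 -1.59] 0.88 dq 0.07
17 [  7.6 -53.4   5.8] [-0.62  0.36  1.66  0.15  1.08 -1.64] 0.8 dq 0.08
18 [  8.5 -56.2   5.2] [-0.64  0.37  1.66  0.12  1.   -1.7 ] 0.72 dq 0.08
19 [  9.4 -59.    4.5] [-0.65  0.38  1.67  0.1   0.9  -1.77] 0.62 dq 0.09
20 [ 10.3 -61.8   3.9] [-0.67  0.4   1.68  0.08  0.81 -1.84] 0.53 dq 0.1
```

```bash
python3 -m inch '[-0.2,-2.6,1.6,-4.25,-2.16,2.88,-1, -0.3,-5.1,3.3,-8.5,-4.3,5.75,-1, -0.5,-7.7,4.9,-12.75,-6.5,8.6,-1, -0.6,-10.3,6.5,-17,-8.65,11.5,-1, -0.8,-12.9,8.1,-21.2,-10.8,14.4,-1]'
python3 -m inch '[0.5,-4,0,-4.25,-2.16,2.88,-1, 1,-8,0,-8.5,-4.3,5.75,-1, 1.5,-12,0,-12.75,-6.5,8.6,-1, 2,-16,0,-17,-8.65,11.5,-1, 2.5,-20,0,-21.2,-10.8,14.4,-1]'
python3 - <<'E'
from h import *
print(state()[0].round(2));plan(*fin_pose(515.5,-288.7,154,100),-1)
cv2.imwrite("pics/s5.png",bot.capture("scene")[:,:,::-1])
E
```

```text
time: 17.05
tool_pos: [404.4, 198.3, 199.8]
tcp_rot: [2.808, -0.913, 1.958]
contact_force: [0.2, -0.4, -4.3]
grip_width: 62.5
time: 17.55
tool_pos: [428.9, -3.2, 199.5]
tcp_rot: [2.83, -0.497, 2.201]
contact_force: [0.4, 0.3, -2.6]
grip_width: 62.4
[-0.55  0.33  1.79  0.48  1.4  -1.28]
total [  8.73 -28.59  -4.22] [-42.13 -21.71  28.56] rows needed 6.4
```

View pics/s5.png

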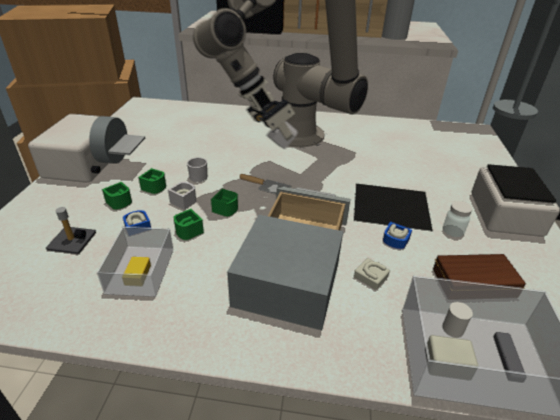

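The drawer stays out, the mat is empty again and the half is in the gripper mid-flip. Carrying on to above the lower half.

```bash
python3 -m inch '[0.8,-3,-0.2,-4.2,-2.17,2.85,-1, 1.6,-6,-0.4,-8.4,-4.3,5.7,-1, 2.4,-9,-0.6,-12.6,-6.5,8.6,-1, 3.2,-12,-0.8,-16.8,-8.7,11.4,-1, 4.2,-15,-1.2,-21,-10.8,14.3,-1]'
python3 - <<'E'
from h import *
plan(*fin_pose(515.5,-288.7,154,100),-1)
E
```

```text
time: 18.1
tool_pos: [472.7, -158.5, 187.3]
tcp_rot: [2.944, -0.09, 2.425]
contact_force: [1.2, -0.3, -2.6]
grip_width: 61.5
total [  4.36 -13.06  -3.  ] [-20.66 -10.54  13.99] rows needed 3.2
```

```bash
python3 -m inch '[0.9,-2.6,-0.6,-4.1,-2.1,2.8,-1, 1.8,-5.2,-1.2,-8.2,-4.2,5.6,-1, 2.7,-7.8,-1.8,-12.4,-6.3,8.4,-1, 3.6,-10.4,-2.4,-16.5,-8.4,11.2,-1, 4.36,-13.06,-3,-20.66,-10.5,14,-1]'
python3 - <<'E'
from h import *
plan(*fin_pose(515.5,-288.7,154,60),-1)
crop(bot.capture("scene"),140,110,90,110,6,"c20.png")
crop(bot.capture("top"),345,190,80,80,7,"c21.png")
E
```

```text
time: 18.6
tool_pos: [515.9, -288.9, 155.8]
tcp_rot: [-3.14, 0.261, 2.693]
contact_force: [-0.2, 0.0, -2.7]
grip_width: 62.0
total [ 0.04 -0.02 -3.85] [ 0.02 -0.14 -0.17] rows needed 0.8
```

View pics/c20.png

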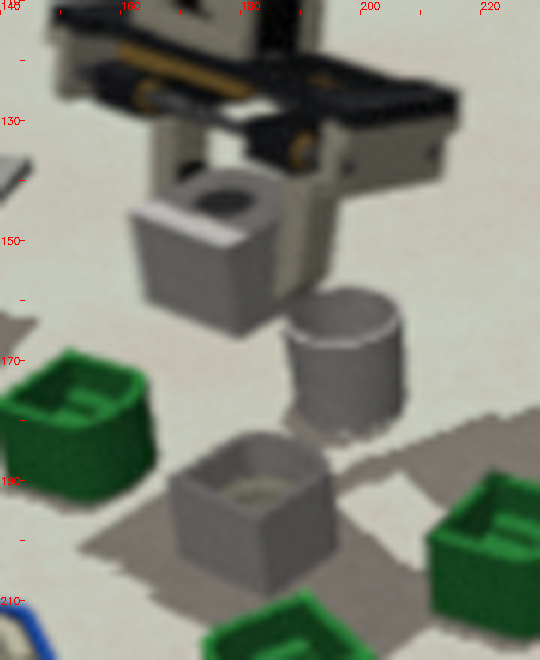

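View pics/c21.png

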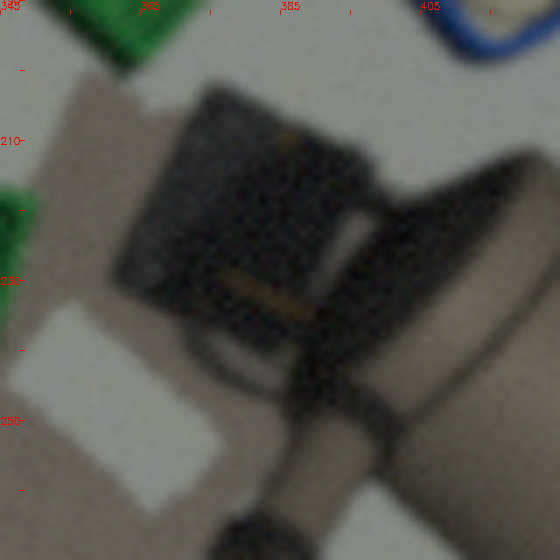

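Only the scene camera sees the half now; the top one is blocked. Lowering to a 20 mm gap to compare the two halves directly.

```bash
python3 -m inch '[0,0,-2,0,0,0,-1, 0,0,-4,0,-0.1,-0.1,-1, 0,0,-6,0,-0.1,-0.2,-1, 0.04,0,-7.5,0,-0.1,-0.2,-1, 0.04,0,-7.8,0,-0.1,-0.2,-1]'
python3 - <<'E'
from h import *
plan(*fin_pose(515.5,-288.7,154,20),-1)
im=np.mean([bot.capture("scene").astype(float) for _ in range(3)],0).astype(np.uint8)
crop(im,155,155,55,60,12,"c22.png")
E
```

```text
time: 19.2
tool_pos: [513.5, -287.1, 74.1]
tcp_rot: [3.139, 0.252, 2.686]
contact_force: [-0.0, 0.6, -1.9]
grip_width: 61.9
total [ 0.27 -0.19  0.33] [-0.41 -0.48  0.2 ] rows needed 0.1
```

View pics/c22.png

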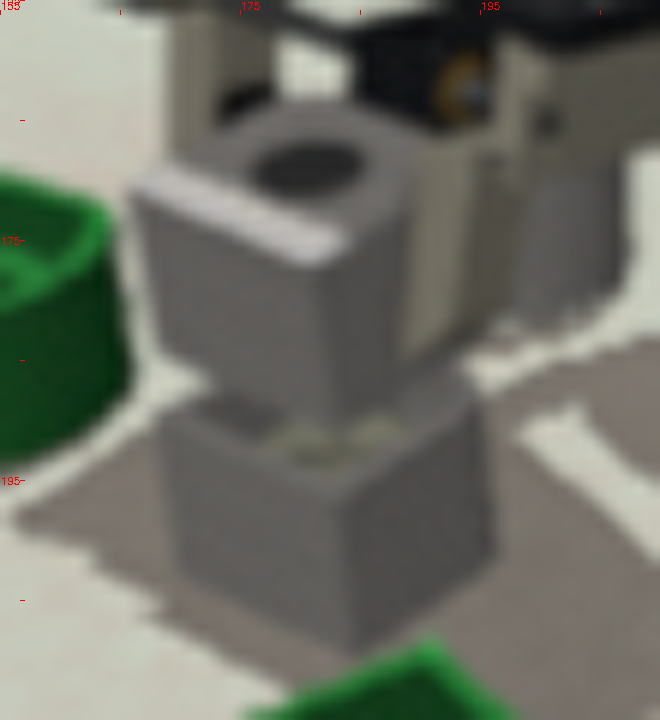

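```bash
cat > cmp.py <<'E'
from h import *
q,t,R=state();d=np.load('rel.npz')
F=R.as_matrix()@d['R'].T; o=t-F@d['p']
print('upper by robot: origin',o.round(1),'mouth',F[:,2].round(3),'x_f angle',np.degrees(np.arctan2(F[1,0],F[0,0])).round(1))
zr=(o+48*F[:,2])[2];print('rim z',zr)
E
cat > cmp2.py <<'E'
from cmp import *
import sys
v=list(map(float,sys.argv[1:]))
U=[pix2w("scene",v[0],v[1],zr),pix2w("scene",v[2],v[3],zr)];L=[pix2w("scene",v[4],v[5],48),pix2w("scene",v[6],v[7],48)]
for n,a in(("U",U),("L",L)):
    e=a[1]-a[0];print(n,a[0].round(1),a[1].round(1),np.linalg.norm(e).round(1),np.degrees(np.arctan2(e[1],e[0])).round(1))
print('L-U mid',((L[0]+L[1]-U[0]-U[1])/2).round(1))
print('robot heel corners',[(o+F@np.array([-32,s,48])).round(1) for s in(-31,31)])
E
python3 cmp2.py 167.9 183.9 182.2 190.4 167.9 189.6 182.9 196.0
```

```text
upper by robot: origin [ 514.6 -288.6  115.6] mouth [-0.004  0.003 -1.   ] x_f angle 153.8
rim z 67.59216205441876
U [ 531.3 -326.6   67.6] [ 556.2 -275.    67.6] 57.3 64.2
L [ 532.3 -329.    48. ] [ 556.  -275.3   48. ] 58.7 66.2
L-U mid [  0.4  -1.4 -19.6]
robot heel corners [array([ 529.5, -330.4,   67.4]), array([ 556.9, -274.7,   67.5])]
```

```bash
python3 -m inch '[0,0,-0.3,0,-0.2,0,-1, 0,0,-0.6,0,-0.2,0,-1, 0.02,0,-0.9,0,-0.2,0,-1, 0.04,-0.05,-1.2,0,-0.2,0,-1, 0.04,-0.05,-1.4,0,-0.2,0,-1]'
python3 - <<'E'
from cmp import *
im=np.mean([bot.capture("scene").astype(float) for _ in range(4)],0).astype(np.uint8)
crop(im,160,163,42,50,15,"c23.png")
E
```

```text
time: 19.85
tool_pos: [515.6, -289.3, 62.7]
tcp_rot: [3.14, 0.261, 2.686]
contact_force: [0.6, 0.3, -2.7]
grip_width: 62.1
upper by robot: origin [ 514.9 -289.1  101.3] mouth [-0.     0.003 -1.   ] x_f angle 153.8
rim z 53.310971051043815
```

View pics/c23.png

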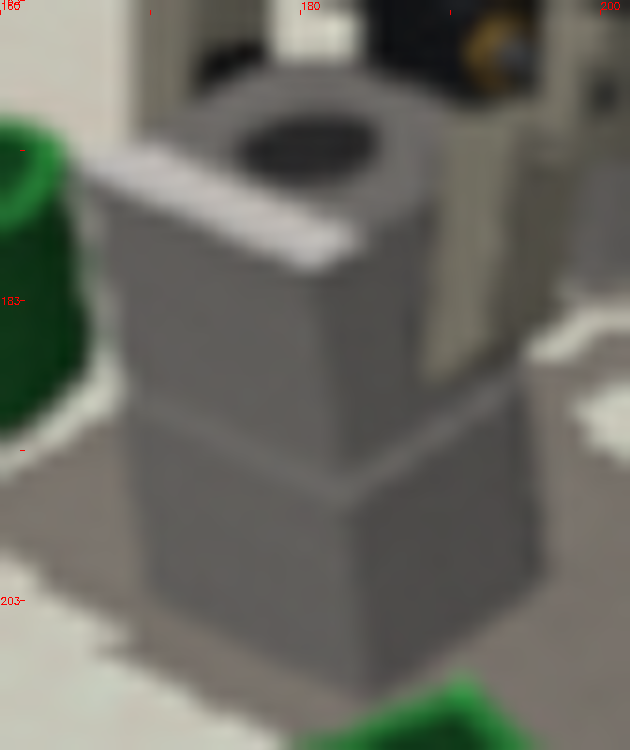

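```bash
python3 -m inch '[0,0.02,0,0,0,1,-1, 0,0.03,-0.1,0,0,1,-1, 0,0.03,-0.2,0,0,1,-1, 0,0.03,-0.28,0,0,1,-1, 0,0.03,-0.35,0,0,1,-1]'
python3 - <<'E'
from cmp import *
im=np.mean([bot.capture("scene").astype(float) for _ in range(4)],0).astype(np.uint8)
crop(im,160,163,42,50,15,"c24.png")
E
```

```text
time: 20.55
tool_pos: [515.6, -289.0, 59.3]
tcp_rot: [3.14, 0.261, 2.704]
contact_force: [0.5, -0.5, -3.8]
grip_width: 62.2
upper by robot: origin [ 514.9 -288.8   97.9] mouth [-0.     0.003 -1.   ] x_f angle 154.8
rim z 49.94429704484605
```

View pics/c24.png

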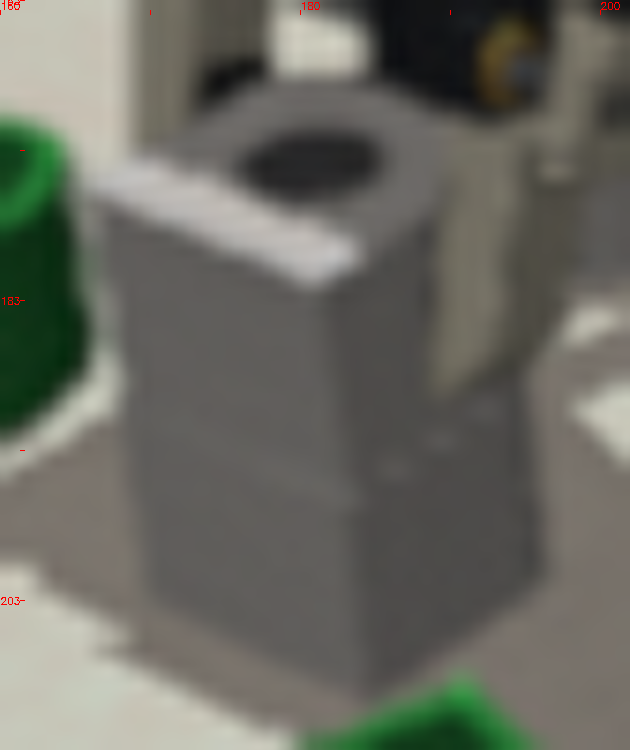

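Edges and corners of the two halves now run on continuously. Lowering the last 2 mm gently.

```bash
python3 -m inch '[0,0,-0.05,0,0,0,-1, 0,0,-0.1,0,0,0,-1, 0,0,-0.13,0,0,0,-1, 0,0,-0.16,0,0,0,-1, 0,0,-0.18,0,0,0,-1]'
```

```text
time: 21.25
tool_pos: [515.6, -289.0, 57.7]
tcp_rot: [3.14, 0.261, 2.704]
contact_force: [-0.8, 1.8, 1.4]
grip_width: 62.0
```

```bash
python3 -m inch '[0,0,-0.02,0,0,0,-1, 0,0,-0.04,0,0,0,-1, 0,0,-0.06,0,0,0,-1, 0,0,-0.08,0,0,0,-1, 0,0,-0.1,0,0,0,-1]'
```

```text
time: 21.75
tool_pos: [515.8, -289.2, 57.7]
tcp_rot: [3.14, 0.263, 2.704]
contact_force: [-5.1, 2.6, 9.7]
grip_width: 62.1
```

```bash
python3 -m inch '[0,0,0.03,0,0,0,0.38, 0,0,0.03,0,0,0,0.45, 0,0,0.03,0,0,0,0.6, 0,0,0.03,0,0,0,0.75, 0,0,0.03,0,0,0,0.75]'
python3 - <<'E'
from cmp import *
im=np.mean([bot.capture("scene").astype(float) for _ in range(3)],0).astype(np.uint8)
crop(im,150,150,60,60,11,"c25.png"); print('tool z',R.as_matrix()[:,2])
E
```

```text
time: 22.25
tool_pos: [515.8, -289.2, 57.8]
tcp_rot: [3.14, 0.263, 2.704]
contact_force: [-0.5, 0.7, -0.1]
grip_width: 79.6
upper by robot: origin [ 515.1 -288.9   96.5] mouth [ 0.001  0.002 -1.   ] x_f angle 154.8
rim z 48.47982407590326
tool z [ 0.23579615 -0.10855543 -0.9657204 ]
```

View pics/c25.png

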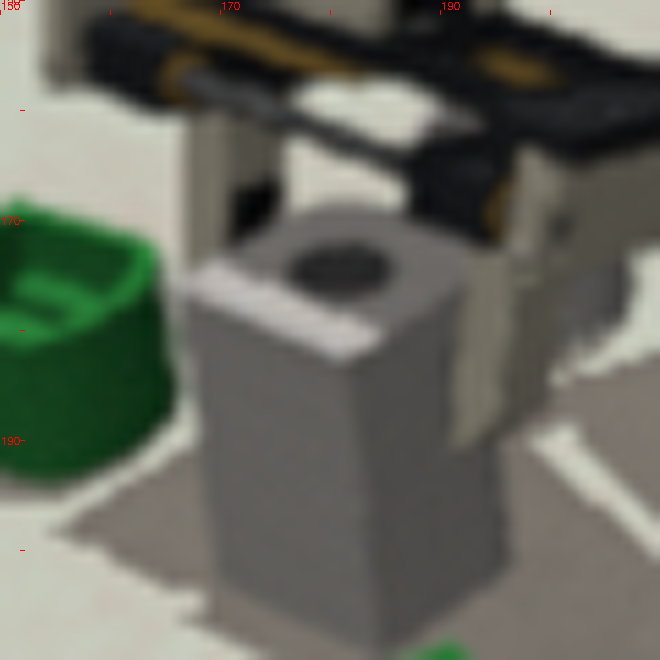

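Released and standing. Retreating along the tool axis.

```bash
python3 -m inch '[-0.24,0.11,1,0,0,0,0.8, -0.7,0.33,3,0,0,0,0.8, -1.45,0.67,6,0,0,0,0.8, -2.4,1.1,10,0,0,0,0.8, -3.4,1.55,14,0,0,0,0.8]'
python3 -m inch '[-2,4,0,0,0,0,0.8, -4,8,1,0,0,0,0.8, -5,12,1,0,0,0,0.8, -6,16,1,0,0,0,0.8, -6,20,1,0,0,0,0.8]'
python3 -m inch '[0,4,0,0,0,0,0.8, 0,6,0,0,0,0,0.8, 0,6,0,0,0,0,0.8, 0,6,0,0,0,0,0.8, 0,6,0,0,0,0,0.8]'
python3 - <<'E'
from h import *
for n in("scene","top"): 
    im=bot.capture(n); cv2.imwrite(f"pics/{n}9.png",im[:,:,::-1])
    crop(im,*((150,150,60,65,9) if n=="scene" else (345,195,80,100,6)),f"e_{n}.png")
E
```

```text
time: 22.9
tool_pos: [481.0, -273.2, 199.7]
tcp_rot: [3.14, 0.262, 2.704]
contact_force: [0.8, -0.8, -0.2]
grip_width: 82.7
time: 23.4
tool_pos: [419.5, -72.0, 210.5]
tcp_rot: [3.14, 0.263, 2.703]
contact_force: [0.2, -0.8, -0.9]
grip_width: 82.5
time: 23.9
tool_pos: [419.6, -12.7, 210.8]
tcp_rot: [3.14, 0.264, 2.702]
contact_force: [0.1, -0.5, 0.3]
grip_width: 82.7
```

View pics/e_scene.png

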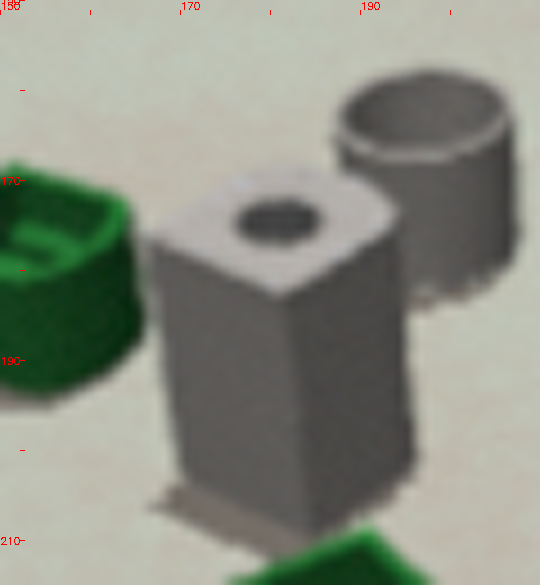

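View pics/e_top.png

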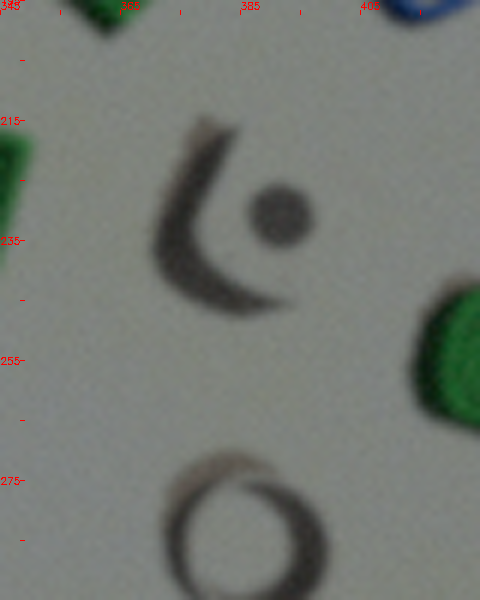

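View pics/top9.png

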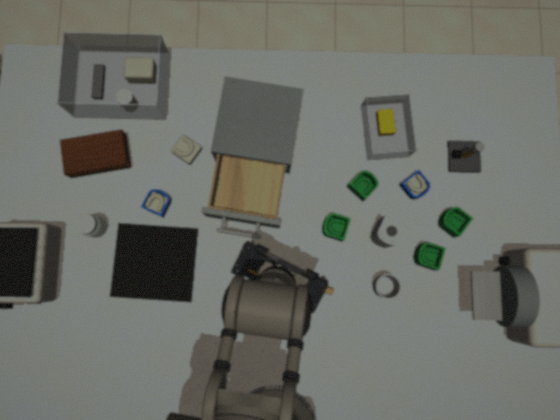

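The flask is closed and standing on its own, and the cup and the rest look unmoved. I backed off in a tight gap after the stop, so I want to check that the drawer is still fully out.

Run:
```python
from h import *
im=cv2.imread("pics/top9.png")[:,:,::-1].copy();crop(im,195,145,110,100,7,"d1.png")
im=cv2.imread("pics/scene9.png")[:,:,::-1].copy();crop(im,225,170,135,155,4,"d2.png")
```

```text
(no output)
```

View pics/d1.png

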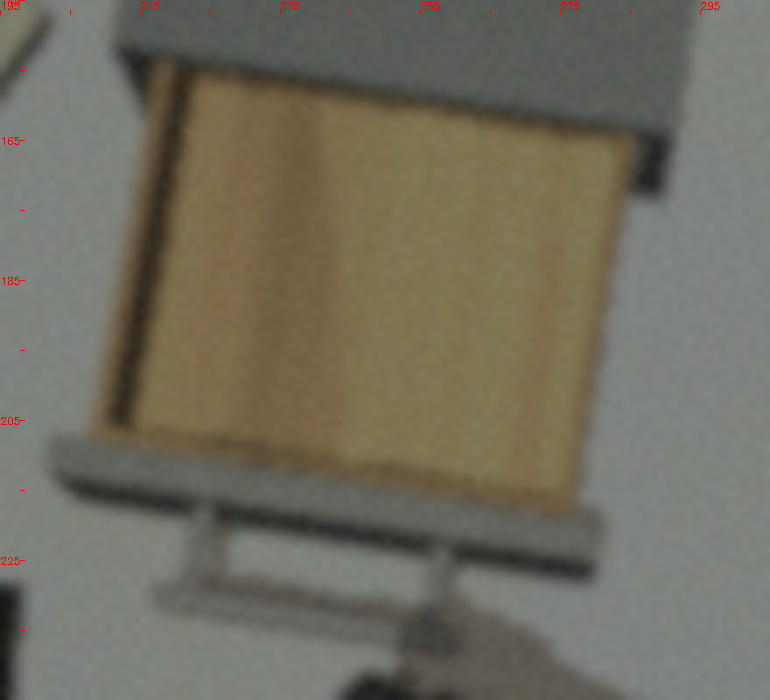

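View pics/d2.png

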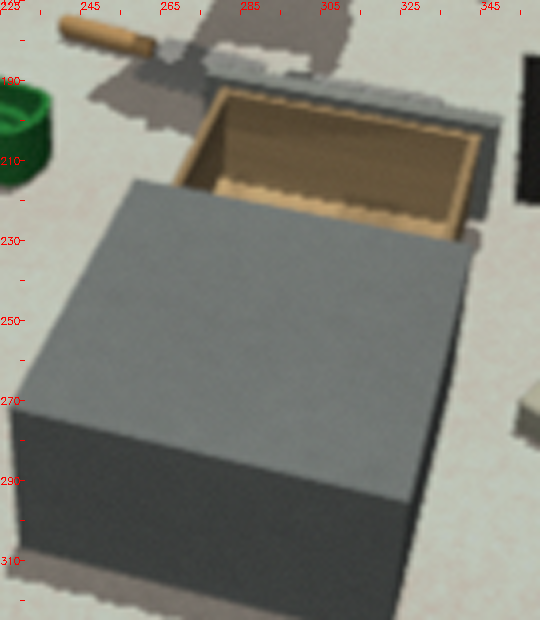

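Run:
```python
from h import *
f=lambda a:pix2w("top",*a,72)
print(f((223.9,217.4))-f((232.1,169.6)),f((257.9,223.1))-f((265.4,175.1)))
print(f((216.5,230.3))-f((225.7,182)))
# cabinet geometry in scene: top corners
C=[pix2w("scene",*p,110) for p in [(228,272.3),(327,295),(342,231),(258.3,215)]]
for c in C: print(c.round(1))
print([np.linalg.norm(C[i]-C[(i+1)%4]).round(1) for i in range(4)])
hl=f((216.5,230.3));hr=f((271.5-0,0)) if 0 else None
print('handle left end',hl)
a=np.radians(-7.8);ex=np.array([np.cos(a),np.sin(a),0])
back=(C[0]+C[1])/2; front=(C[2]+C[3])/2
print('front face along ex',front@ex,'back',back@ex,'handle',hl@ex)
```

```text
[-127.09448283   17.26008395    0.        ] [-127.25136324   16.72106401    0.        ]
[-127.44720285   19.49073289    0.        ]
[886.6 -58.2 110. ]
[914.1 146.5 110. ]
[712.4 172.9 110. ]
[685.7 -31.6 110. ]
[np.float64(206.6), np.float64(203.5), np.float64(206.3), np.float64(202.7)]
handle left end [510.33710673 156.92500991  72.        ]
front face along ex 682.9553140458113 back 886.0433028577074 handle 484.3182188532695
```

By camera the drawer reads 146 ± 4 mm out, which could just be measurement error. There is plenty of time, so I'll hook the handle again at the same pose and pull gently to be sure.

Run:
```python
from h import *
plan([519.5,91.5,150],Rdown(3.003),-1); print(state()[0].round(2))
```

```text
total [ 9.99 10.44 -6.06] [ 4.25 14.54 17.2 ] rows needed 3.1
[-0.16  0.03  2.   -0.09  0.86 -1.24]
```

```bash
python3 -m inch '[2.5,2.6,0,1.1,3.6,4.3,-1, 5,5.2,0,2.1,7.3,8.6,-1, 7.5,7.8,-1,3.2,10.9,12.9,-1, 10,10.4,-2,4.25,14.5,17.2,-1, 10,10.4,-4,4.25,14.5,17.2,-1]'
python3 -m inch '[0,0,-1,0,0,0,-1, 0,0,-2,0,0,0,-1, 0,0,-2,0,0,0,-1, 0,0,-2,0,0,0,-1, 0,0,-2,0,0,0,-1]'
python3 - <<'E'
from h import *
plan([519.5,91.5,57],Rdown(3.003),-1); print(bot.get_obs()['grip_width'])
crop(bot.capture("scene"),250,110,110,100,6,"d3.png")
E
```

```text
time: 24.5
tool_pos: [524.4, 92.0, 170.2]
tcp_rot: [3.139, 0.003, 3.005]
contact_force: [0.1, 0.1, 0.2]
grip_width: 46.9
time: 25.0
tool_pos: [524.7, 91.7, 151.4]
tcp_rot: [3.139, 0.005, 3.004]
contact_force: [-0.4, 0.7, -1.0]
grip_width: 7.4
total [-0.52 -0.02 -9.44] [-0.1   0.32 -0.07] rows needed 1.9
7.431929283828168
```

View pics/d3.png

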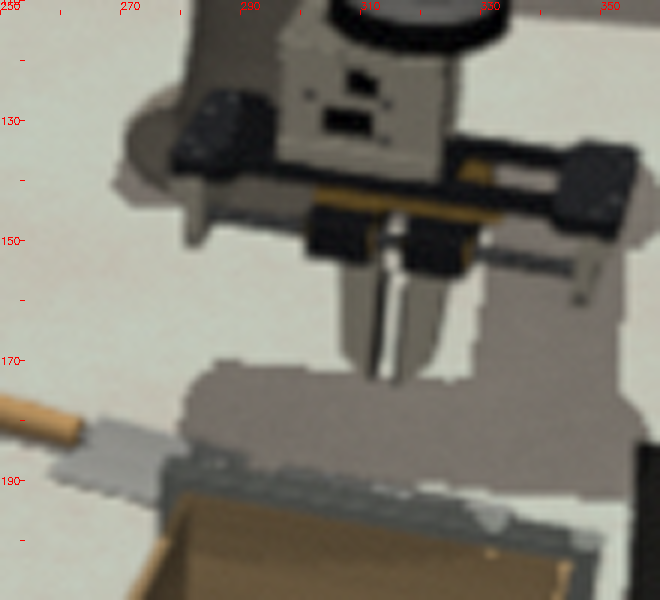

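```bash
python3 -m inch '[-0.52,0,0,0,0.3,0,-1, -0.52,0,-1.5,0,0.3,0,-1, -0.52,0,-4,0,0.3,0,-1, -0.52,0,-6,0,0.3,0,-1, -0.52,0,-7,0,0.3,0,-1]'
python3 -m inch '[0,0,-0.7,0,0,0,-1, 0,0,-1.4,0,0,0,-1, 0,0,-2,0,0,0,-1, 0,0,-2.2,0,0,0,-1, 0,0,-2.2,0,0,0,-1]'
```

```text
time: 25.55
tool_pos: [518.5, 91.8, 80.2]
tcp_rot: [3.14, -0.002, 3.005]
contact_force: [-0.5, 0.4, -0.5]
grip_width: 0.1
time: 26.05
tool_pos: [518.6, 91.8, 58.2]
tcp_rot: [3.14, -0.002, 3.005]
contact_force: [0.5, 0.1, -0.7]
grip_width: 0.1
```

```bash
python3 -m inch '[-0.1,0.01,0,0,0,0,-1, -0.2,0.03,0,0,0,0,-1, -0.3,0.04,0,0,0,0,-1, -0.4,0.05,0,0,0,0,-1, -0.45,0.06,0,0,0,0,-1]'
```

```text
time: 26.55
tool_pos: [514.3, 92.4, 58.4]
tcp_rot: [3.14, -0.001, 3.005]
contact_force: [2.5, -0.3, 0.1]
grip_width: 0.4
```

```bash
python3 -m inch '[-0.08,0.01,0,0,0,0,-1, -0.16,0.02,0,0,0,0,-1, -0.24,0.03,0,0,0,0,-1, -0.32,0.04,0,0,0,0,-1, -0.4,0.05,0,0,0,0,-1]'
```

```text
time: 27.05
tool_pos: [514.2, 92.5, 58.8]
tcp_rot: [3.139, 0.008, 3.004]
contact_force: [16.0, -2.0, -11.8]
grip_width: 0.1
```

The force rises to 16 N with the tool at x = 514.2, the same place as the first time, so the drawer is at its stop. Backing out with a smaller move.

```bash
python3 -m inch '[0.3,-0.04,0,0,0,0,-1, 0.4,-0.05,0,0,0,0,-1, 0.4,-0.05,2,0,0,0,-1, 0.4,-0.05,6,0,0,0,-1, 0.4,-0.05,10,0,0,0,-1]'
python3 -m inch '[-2,3,3,0,0,0,-1, -5,7,4,0,0,0,-1, -8,11,4,0,0,0,-1, -10,15,4,0,0,0,-1, -10,18,4,0,0,0,-1]'
python3 -m inch '[0,0,0,0,0,0,-1, 0,0,0,0,0,0,-1, 0,0,0,0,0,0,-1, 0,0,0,0,0,0,-1, 0,0,0,0,0,0,-1]'
python3 - <<'E'
from h import *
for n in("scene","top"): cv2.imwrite(f"pics/{n}10.png",bot.capture(n)[:,:,::-1])
# drift of bystanders, before vs now
a=cv2.imread("pics/scene0.png");b=cv2.imread("pics/scene10.png")
E
```

```text
time: 27.55
tool_pos: [516.7, 92.0, 159.2]
tcp_rot: [3.14, 0.004, 3.004]
contact_force: [0.5, -1.1, -0.1]
grip_width: 0.5
time: 28.05
tool_pos: [413.2, 273.7, 199.5]
tcp_rot: [3.14, 0.001, 3.006]
contact_force: [0.8, 0.1, 0.6]
grip_width: 0.4
time: 28.55
tool_pos: [413.5, 272.8, 199.5]
tcp_rot: [3.141, 0.001, 3.005]
contact_force: [0.3, 0.0, -0.6]
grip_width: 0.6
```

View pics/scene10.png

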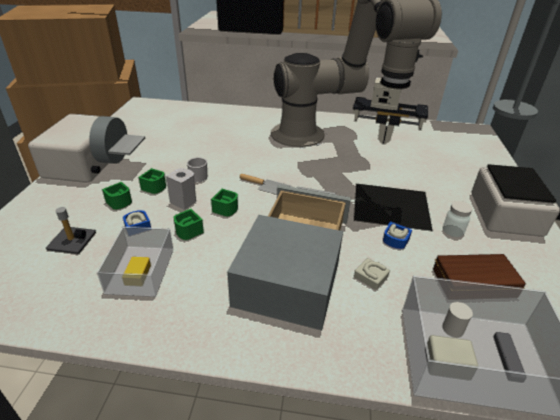

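View pics/top10.png

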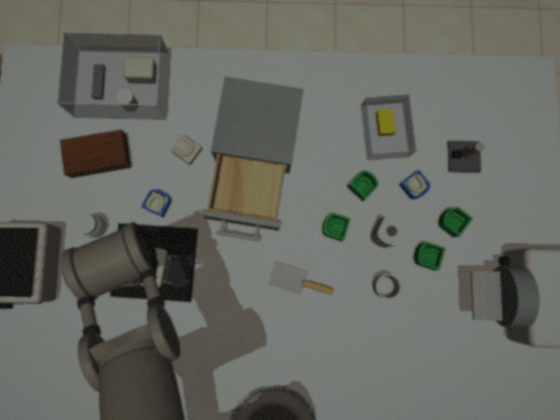

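The drawer is out, the closed flask stands at (181,187) in the scene view, and every bystander is at its starting pixel position. The robot touches nothing, so I'm handing in.

```bash
python3 -c "
from plant import bot
print(bot.close_job())"
```

```text
the job is handed in; nothing more can be done
None
```

The job is done and handed in at about 28.7 s of the 72 s; no verdict was reported. The drawer is out at its stop. The empty half is mouth-down on the lower half, rim on rim and heel over heel, and the closed flask stands by itself.

**What I did**
- I hooked the drawer handle and pulled until the force rose to 48 N.
- I took out the empty half, laid it on its heel on the mat and let go.
- I gripped it again with the tool tilted 75°, turned it over and lowered it until I felt light contact of about 10 N. Then I opened the fingers and backed off.

**Last checks**
- **Drawer:** the cameras put it at about 146 mm out, give or take 4. To settle that, I hooked it again and pulled gently. It stopped at the same tool position (x = 514 mm) with 16 N, so it was at its stop.
- **Flask:** in the enlarged scene view the edges of the two halves run on continuously. The two cameras disagreed on the lower half's position by about 3 mm and its angle by about 3°. I therefore aligned the halves by eye against each other in the scene camera, so an offset of about 1 mm is possible.
- **Everything else:** the cup, the other things on the bench and the spatula look unmoved in both final pictures. The robot was clear of everything at hand-in.

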